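Power up a pocket calculator on the bench test set

ROBOT

A 6-joint arm with a two-finger parallel gripper is mounted at the origin on the work surface. World frame = base frame: x ahead of the robot, y to its left, z up, the work surface at z = 0. Lengths are in mm, angles in rad, forces in N, time in s.
With the tool pointing down it reaches from about 350 to 875 mm from the base axis. Payload 4.2 kg.
Tool frame: the origin (TCP) lies midway between the tips of the shut fingers; the grasp point (between the pads) lies 19 mm behind it; z points along the fingers, y is the line along which they close (so a half turn about z gives the same grasp; the last joint's range is limited). The gripper opens to 85 mm and grips with 20 to 120 N. Pads are 22 mm wide; open, the fingers measure 114 mm over their backs; the gripper's body (76 mm by 85 mm) begins 54 mm behind the grasp point. The pads swing forward as they close: fully open they stand 13 mm farther back than shut.
Start: joints at [1.451, 0.385, 0.008, 0, -1.194, -0.259], TCP at [231.095, 580.684, 231.312] pointing down, gripper open.
Joint ranges: [-3.14, 3.14], [-1.21, 2.06], [-1.07, 1.41], [-3.16, 2.05], [-2.99, -0.16], [-3.1, 3.1]. Speed limits (rad/s): [2.79, 2.79, 3.14, 3.14, 3.14, 3.14].

INTERFACE

Orientations are given as a unit quaternion [x, y, z, w].
In Python, from bench import read_state, get_image, job_done gives the robot as it stands.
- The arm moves only by the tool servo_tool, never from a script. Its arguments are lists of equal length, an entry for each row: "rotation": the turn, a rotation vector about the world's x, y, z scaled (see below), a list of three; "slide": the shift along the world's x, y, z scaled (see below), a list of three; "grip": the opening, from -1 (shut) to 1 (fully open). In form: {"rotation": [[rx, ry, rz], ...], "slide": [[tx, ty, tz], ...], "grip": [grip, ...]}. A call has 1 to 8 rows; each row is the pose to reach, as a shift and turn from the pose commanded when the call began, turning the shorter way round; what a row does not reach only later rows make up. The controller multiplies each number of a shift by 0.2 m and each number of a turn by 360 degrees. A row lasts 1/8 s, in which the tool goes at most 62.5 mm and 10.7 degrees, less where a joint would pass 70% of its speed; a pose out of reach is approached as far as the arm can. A call with a number of a shift or a turn outside -1 to 1 is refused whole. A call with a gripper value outside its range is refused whole. The fingers move at their own pace and stop on an object; the grip force is fixed at half the most. Time passes only in rows, so rows that repeat a pose let the fingers close. It gives the time, the measured TCP pose, the force, the opening and the grip force at its end, in the units of the state.
- read_state(): the state, without advancing time (a new reading comes with each control period).
- get_image(name): name is "scene" or "top" or "wrist"; returns a dict with "image" (400x640x3 uint8, red, green, blue), "depth" (400x640 float32, mm along the optical axis (not along the pixel's ray), 0 where there is no reading), "camera_matrix" (3x3 intrinsics, pixels), "rvec" (rotation vector, rad) and "tvec" (3), from world to camera coordinates, as OpenCV has them; the wrist camera has in their place "hand_eye" (4x4, takes a point from camera to tool coordinates, whose origin is the TCP and whose axes are the flange's). Camera axes: x right, y down, z forward; pixel columns grow to the right and rows downward; lengths in mm; the calibration is good to about 2 mm. A picture is of the moment at which its call begins: read the wrist's pose just before it.
- job_done(): hands the job in; it is judged then, once.
The state is a dict: "clock": time; "joints": joint angles; "joint_vel": joint speeds; "joint_efforts": joint torques, N m; "position": TCP position; "ee_rot": TCP orientation; "contact_force": force on the tool from outside, world axes, zero at the start; "wrist_torque": the same for the moment, N m; "gripper_width": finger opening in mm; "grasp_force": force on a finger pad.
Only numpy, scipy, OpenCV 4.12 (cv2) and the standard library are available. Lean on these libraries where they do the work, as an engineer would, in place of code of your own. Each camera call takes 0.05 s, during which the arm holds its last target. There are 200 camera calls.

TASK

Get the silver pocket calculator ready on the sloping test set: with the output switch still off (lever down), turn the big voltage knob so that its white pointer line stands on the green 9 V mark, and lay the calculator from the catch tray gently into the rest, key face up, display end at the top, its bottom end down on the ledge. Only when both are right, push the orange output lever all the way up to switch on, and leave everything like that. Do not disturb the battery caddy, the adapter plug or the ashtray.

Things in the scene. Friction and masses are not known exactly. Their poses are not given: they have to be found in the camera images.
- volt_knob (a joint): angle of the voltage knob, rad: 0 at 0 V, growing clockwise as seen facing the panel, 0.3927 a volt, so the green 9 V mark is 3.534 and the 12 V end stop 4.712. The pointer's direction, counter-clockwise (facing the panel) from straight up the slope, is 2.356 minus this value. Starts between 2.6 and 6.4 V; stays where it is left (friction about 0.06 N m)
- dial_axis (a point): on the panel's surface under the voltage knob, on its axis. Axes fixed to the panel: x straight up the slope (away from the robot), y to the left, z square out of the panel, tilted 30 degrees from vertical toward the robot. The dial is a pale disc 108 mm across with 13 marks, 0 to 12 V, over 270 degrees
- pointer_tip (a point): end of the white pointer line of the black voltage knob, 30 mm from its axis, 34 mm above the panel; turns with it. The knob: a round skirt 64 mm across, top 8 mm above the panel, and across it an upright grip bar 60 mm long, 16 mm thick, from 8 to 34 mm above the panel, centred on the axis; the line runs along one half of the bar's top
- mark_9v (a point): middle of the green 9 V mark printed flat on the dial, 44 mm from the knob's axis, 67.5 degrees clockwise from straight up the slope
- output_switch (a joint): angle of the orange output lever, rad: 0 is off, leaning 0.45 rad down the slope from square to the panel; 0.9 is fully on, leaning 0.45 rad up the slope (end stops at both). It stays where it is left, friction about 0.1 N m
- switch_pivot (a point): hinge line of the output lever, 4 mm above the panel, at the middle of the lever's width; axes as dial_axis, hinge along y. The orange paddle reaches 56 mm from this line and is 22 mm wide (y), 9 mm thick. It is 110 mm to the right of the knob's axis
- switch_tip (a point): tip of the orange output lever, 56 mm from its hinge line; moves with the lever
- cradle_seat (a point): point on the rest's grey rubber pad (3 mm above the panel) where the middle of the calculator's underside lies when seated; axes as dial_axis. The bottom ledge's upper face is 68 mm down the slope (-x) and stands 11 mm above the pad; the top end is open. Dry rubber: the calculator may not slide down by itself
- cradle_cheek (a point): centre of the top of the rest's upper left side cheek. Four such cheeks, 30 mm long, 6 mm thick, 12 mm above the pad, flank the calculator: inner faces 35 mm either side (y) of cradle_seat, at x from -68 to -38 and +32 to +62 mm; between them the sides are open, 70 mm, for fingers
- calc_mid (a point): centre of the silver metal pocket calculator, 136 x 62 x 22 mm, 0.2 to 0.4 kg, half-way through its thickness (11 mm above its underside). x runs along its length to the display end, z out of the key face. It starts face up in the catch tray, its display end roughly toward the chute
- calc_display (a point): middle of the calculator's dark display window, on its key face, 44 mm along x from the calculator's centre and 11 mm above it
- testset: the test set: cream sloping-front case with wooden ends, 218 mm deep, 404 mm wide, fixed; origin centre of its underside. The 200 mm deep panel slopes up away from the robot at 30 degrees, from 25 mm high at the front to 125 mm at the back; from left to right it bears the rest, the knob and the output lever
- feeder: steel catch tray, fixed, 240 x 240 mm with walls 3 mm thick and 18 mm high, floor 3 mm thick; origin centre of the tray's underside, axes x away from the robot, y to the left. A clear acrylic chute, 110 mm wide with 30 mm sides, rises from the tray's left (+y) edge at 28 degrees to a shelf; its lower lip is 108 mm from the tray's centre and 30 mm high
- caddy: bystander, leave alone: grey plastic battery caddy 102 x 70 mm, 51 mm high with its cells; origin centre of underside
- plug: bystander, leave alone: red plastic adapter plug 64 x 50 x 42 mm with two brass pins along +x; origin centre of underside
- ashtray: bystander, leave alone: mustard glazed ceramic ashtray 110 mm across, 28 mm high; origin centre of underside
Things that resemble listed ones, but are neither listed nor needed, are in the scene too. Several things look just like the part that bears calc_mid: the one meant starts farthest to the robot's right.

How it is judged (in metres and radians):
On the way:
1. the calculator lies seated in the rest and the knob stands on 9 V while the output is still off (value of joint volt_knob between 3.434 and 3.634 rad and x of calc_mid in the frame of cradle_seat between -0.004 and 0.006 m and y of calc_mid in the frame of cradle_seat between -0.007 and 0.007 m and z of calc_mid in the frame of cradle_seat between 0.007 and 0.015 m and x of calc_display in the frame of cradle_seat above 0.035 m and z of calc_display in the frame of cradle_seat above 0.017 m and value of joint output_switch below 0.2 rad), for 0.2 s.
At the end, for the whole second after the job is handed in: Knob within 0.10 rad (a quarter volt) of the green 9 V mark; calculator flat on the rest, face up, display end up the slope, within 7 mm of the middle sideways, bottom end within 6 mm of the ledge; output lever fully up (joint above 0.75 of 0.9) (value of joint volt_knob between 3.434 and 3.634 rad and x of calc_mid in the frame of cradle_seat between -0.004 and 0.006 m and y of calc_mid in the frame of cradle_seat between -0.007 and 0.007 m and z of calc_mid in the frame of cradle_seat between 0.007 and 0.015 m and x of calc_display in the frame of cradle_seat above 0.035 m and z of calc_display in the frame of cradle_seat above 0.017 m and value of joint output_switch above 0.75 rad); the robot touches nothing.
It fails at once if the output is switched on with the knob off the 9 V mark by more than half a volt (value of joint output_switch above 0.45 rad and (value of joint volt_knob below 3.334 rad or value of joint volt_knob above 3.734 rad)).
It fails at once if the output is switched on with no calculator in the rest (value of joint output_switch above 0.45 rad and distance between calc_mid and cradle_seat above 0.03 m).
It fails at once if the calculator is dropped or slammed into the rest (contact force between calculator and testset above 60 N or (distance between calc_mid and cradle_seat below 0.04 m and linear speed of calculator above 0.35 m/s)).
It fails at once if the battery caddy, adapter plug or ashtray is shifted more than 30 mm or tipped (distance of any of caddy, plug, ashtray from where it was at the start of the episode above 0.03 m or angle between any of caddy, plug, ashtray's own z axis and vertical above 0.4 rad).
It also fails if it takes over 72 s, if anything falls off the work surface, if the arm or the gripper's body presses on something with over 40 N, if the wrist force passes 120 N, or if a joint passes its speed limit or range.

## Working session

There is one attempt and no reset: what is moved stays moved. The work goes in short steps, Python scripts to look and compute and a tool call to move; the robot and the scene stay as the last step left them, time stands still between calls to the robot, and variables do not carry over. Pictures are saved under pics/ and viewed, at most 10 in all, crops included, and the job is handed in when it is done.

Besides the shell and the picture viewer there is one more tool, called after "Request:" by a JSON object that holds its "method" and its "body". servo_tool: Moves the arm, as the interface text tells. Shifts and turns lie within -1 to 1; 1 stands for 0.2 m of shift or 360 degrees of turn. Its arguments: {"type":"object","properties":{"rotation":{"type":"array","items":{"type":"array","items":{"type":"number","minimum":-1,"maximum":1}}},"slide":{"type":"array","items":{"type":"array","items":{"type":"number","minimum":-1,"maximum":1}}},"grip":{"type":"array","items":{"type":"number"}}},"required":["rotation","slide","grip"]}

```bash
mkdir -p pics
cat > h.py <<'E'
import numpy as np,cv2
from bench import read_state,get_image,job_done
from scipy.spatial.transform import Rotation as R
def cam(n):
    d=get_image(n); return d
def pts(d,uv):
    """pixels -> world points by depth (fixed cams)"""
    K=d["camera_matrix"];Rm=R.from_rotvec(np.ravel(d["rvec"])).as_matrix();t=np.ravel(d["tvec"])
    uv=np.atleast_2d(uv).astype(int);z=d["depth"][uv[:,1],uv[:,0]]
    p=np.linalg.inv(K)@np.c_[uv,np.ones(len(uv))].T*z
    return (Rm.T@(p-t[:,None])).T
def ray(d,uv):
    K=d["camera_matrix"];Rm=R.from_rotvec(np.ravel(d["rvec"])).as_matrix();t=np.ravel(d["tvec"])
    uv=np.atleast_2d(uv)
    return -Rm.T@t,(Rm.T@np.linalg.inv(K)@np.c_[uv,np.ones(len(uv))].T).T
def plane(d,uv,p0,n):
    o,v=ray(d,uv); s=((np.array(p0)-o)@n)/(v@n); return o+v*s[:,None]
def save(n,im): cv2.imwrite("pics/"+n,cv2.cvtColor(im,cv2.COLOR_RGB2BGR))
E
python3 - <<'E'
from h import *
import pickle
for n in("top","scene"):
    d=cam(n);save(n+"0.png",d["image"]);pickle.dump(d,open(n+"0.pkl","wb"));print(n,d["camera_matrix"].round(1).tolist(),ray(d,[[320,200]])[0].round())
s=read_state();print(s["clock"],s["position"],s["ee_rot"])
E
```

```text
top [[470.1, 0.0, 317.3], [0.0, 470.1, 200.1], [0.0, 0.0, 1.0]] [ 252.   79. 1314.]
scene [[455.9, 0.0, 313.1], [0.0, 455.9, 206.5], [0.0, 0.0, 1.0]] [1022. -785.  854.]
0.1 [230.91841786 580.23688596 230.33024318] [ 9.82102966e-01 -1.88342320e-01 -1.33065848e-04  9.58018747e-04]
```

View pics/top0.png

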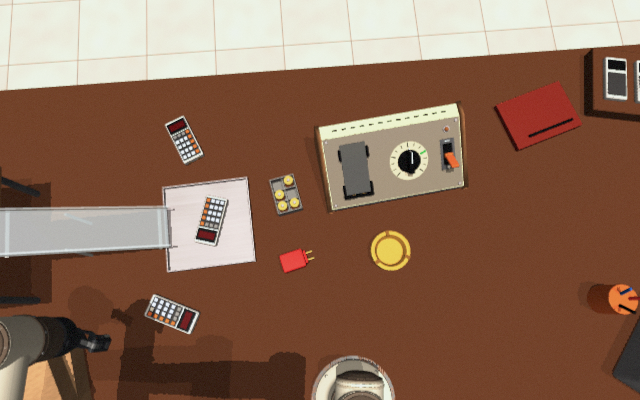

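View pics/scene0.png

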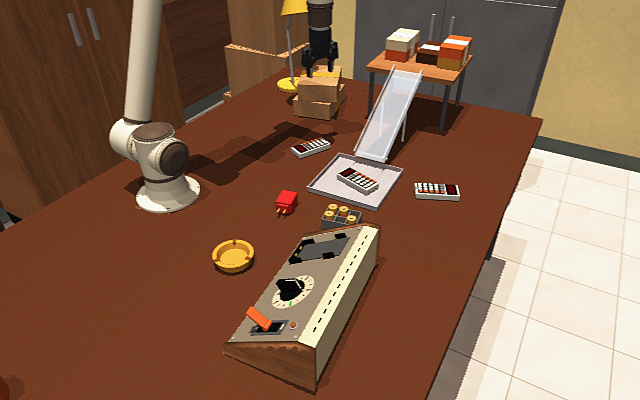

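The top view shows the test set at (392,157): rest (355,168), knob (409,160), lever (449,155). The calculator look-alikes are at (184,140), at (211,220) in the tray, at (172,313), and the grey items in the box at (615,78). By the description I choose the one in the catch tray at (211,220), and check it in one crop.

Run:
```python
from h import *
import pickle
d=pickle.load(open("top0.pkl","rb"));im=d["image"]
a=cv2.resize(im[170:280,155:265],(400,400),interpolation=2)
b=cv2.resize(im[95:215,310:475],(400,290),interpolation=2);c=cv2.resize(im[50:125,580:640],(400,300)[:2])[:110]
c=cv2.resize(im[50:125,570:640],(400,110))
save("crop0.png",np.hstack([a,np.vstack([b,c])]))
o=pts(d,[[211,220],[206,236],[172,313],[184,140],[615,78],[409,160],[355,168],[449,155],[285,195],[294,260],[390,250],[370,120],[370,190],[170,190],[240,260]])
print(o.round())
```

```text
[[ 500.  349.   23.]
 [ 456.  364.   24.]
 [ 257.  460.   27.]
 [ 742.  419.   21.]
 [ 813. -834.   69.]
 [ 604. -202.  109.]
 [ 601.  -58.   83.]
 [ 616. -317.   88.]
 [ 559.  140.    6.]
 [ 369.  126.   42.]
 [ 379. -141.    7.]
 [ 719. -107.  127.]
 [ 545.  -98.   47.]
 [ 600.  467.    5.]
 [ 385.  277.    4.]]
```

View pics/crop0.png

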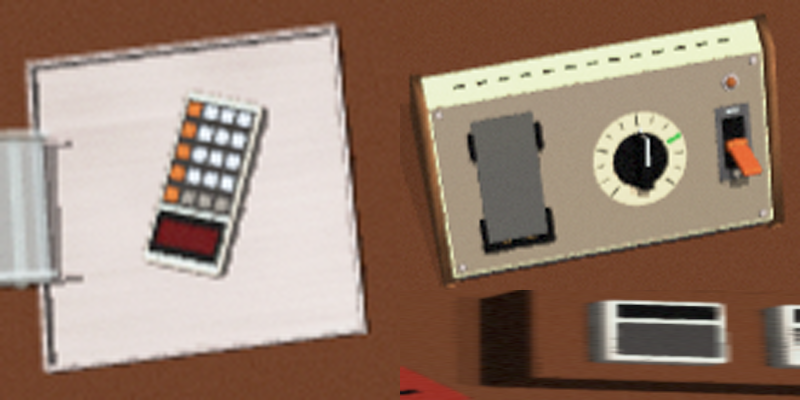

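The crop confirms the tray calculator, with its red-dark display at the lower end, toward the robot. The box items at (615,78) are of a different make. The knob pointer stands roughly straight up in the image. Next I measure the frames.

```bash
cat > meas.py <<'E'
from h import *
def allpts(d):
    v,u=np.mgrid[0:400,0:640]; return pts(d,np.c_[u.ravel(),v.ravel()]).reshape(400,640,3)
def calc(d):
    P=allpts(d);m=(abs(P[...,0]-500)<100)&(abs(P[...,1]-349)<90)&(P[...,2]>16)&(P[...,2]<40)
    m=cv2.morphologyEx(m.astype(np.uint8),cv2.MORPH_OPEN,np.ones((3,3)))
    n,l,st,c=cv2.connectedComponentsWithStats(m);k=1+np.argmax(st[1:,4]);v,u=np.nonzero(l==k)
    Q=plane(d,np.c_[u,v],[0,0,25],np.array([0,0,1.]))[:,:2];r=cv2.minAreaRect(Q.astype(np.float32))
    return r,np.median(P[v,u,2]),Q.mean(0)
def panel(d):
    P=allpts(d);hsv=cv2.cvtColor(d["image"],cv2.COLOR_RGB2HSV)
    n0=np.array([-.5*np.cos(.16),-.5*np.sin(.16),.866])
    ok=(abs(P[...,0]-615)<90)&(abs(P[...,1]+190)<190)&(P[...,2]>30)&(P[...,2]<125)
    q=P[ok];f=q@n0;h,e=np.histogram(f,bins=np.arange(f.min(),f.max(),2));c0=e[h.argmax()]+1
    for _ in range(4):
        s=ok&(abs(P@n0-c0)<4);q=P[s];c=q.mean(0);n0=np.linalg.svd(q-c,full_matrices=False)[2][2];n0*=np.sign(n0[2]);c0=n0@c
    return P,hsv,ok,n0,c
E
python3 - <<'E'
from meas import *
import pickle
for nm in("top","scene"):
    d=pickle.load(open(nm+"0.pkl","rb"))
    if 1:
        r,z,m=calc(d);print(nm,"calc",r,z,m)
    P,hsv,ok,n,c=panel(d);print("n",n.round(4),"yaw",np.arctan2(-n[1],-n[0]),"tilt",np.arccos(n[2])*57.3,c.round(1))
    n=np.array([-.5*np.cos(np.arctan2(-n[1],-n[0])),-.5*np.sin(np.arctan2(-n[1],-n[0])),.866])
    H,S,V=[hsv[...,i].astype(int) for i in range(3)]
    near=abs((P-c)@n)<12
    # pad: dark grey
    for name,mk in(("pad",ok&near&(S<40)&(V<130)&(V>60)&(P[...,1]>-120)),("dial",ok&near&(V>200)&(S<90)&(abs(P[...,1]+200)<65)&(abs(P[...,0]-604)<60)),("green",ok&(H>40)&(H<85)&(S>90)),("orange",ok&(H<15)&(S>190)&(V>150)&(P[...,1]<-250)),):
        v,u=np.nonzero(mk)
        if len(u)<4: print(name,len(u));continue
        Q=plane(d,np.c_[u,v],c+n*(3 if name=="pad" else 0),n);b=cv2.minAreaRect(np.c_[u,v].astype(np.float32))
        print(name,len(u),"px",u.mean().round(1),v.mean().round(1),"w",Q.mean(0).round(1),"med3d",np.median(P[v,u],0).round(1),"mid",(Q.max(0)+Q.min(0)).round(1)/2)
E
```

```text
top calc ((499.77978515625, 349.0859680175781), (63.39522933959961, 135.64352416992188), 73.85514831542969) 26.453618520692977 [498.86317947 349.32957677]
n [-0.4937 -0.0548  0.8679] yaw 0.11045003049526667 tilt 29.786838971489733 [ 614.9 -184.4   80. ]
pad 1269 px 354.8 167.8 w [601.  -58.   83.5] med3d [601.8 -58.3  82.2] mid [599.7  -57.65  82.8 ]
dial 654 px 408.1 159.5 w [ 614.6 -206.8   78.4] med3d [ 616.  -203.7   79.5] mid [ 612.7  -207.85   77.1 ]
green 33 px 407.1 161.2 w [ 610.4 -203.7   76.3] med3d [ 618.6 -201.8   85.1] mid [ 587.6  -180.05   71.55]
orange 79 px 451.1 159.3 w [ 608.9 -328.2   67.5] med3d [ 600.7 -318.2   97.8] mid [ 609.6  -328.05   67.75]
scene calc ((507.45086669921875, 341.11328125), (67.2358169555664, 139.75477600097656), 73.27564239501953) 23.64672724308396 [508.92901395 341.05432861]
n [-0.4934 -0.0511  0.8683] yaw 0.10312763060299168 tilt 29.742906111700627 [ 628.7 -208.6   83.6]
pad 616 px 322.4 248.4 w [604.5 -58.7  82.1] med3d [602.6 -57.1  79.4] mid [602.8  -59.35  80.8 ]
dial 415 px 294.1 293.5 w [ 622.  -216.    79.3] med3d [ 628.1 -224.    82.8] mid [ 613.   -208.     74.55]
green 82 px 290.4 289.2 w [ 600.5 -195.6   68.2] med3d [ 614.8 -217.1   83.7] mid [ 580.3  -166.85   65.6 ]
orange 277 px 260.1 318.2 w [ 580.2 -293.2   50.7] med3d [ 603.9 -322.2   97.1] mid [ 603.45 -291.35   64.5 ]
```

Run:
```python
from meas import *
import pickle
for nm in("top","scene"):
    d=pickle.load(open(nm+"0.pkl","rb"));P,hsv,ok,n,c=panel(d)
    yaw=np.arctan2(-n[1],-n[0]);X=np.array([np.cos(yaw)*.866,np.sin(yaw)*.866,.5]);Y=np.array([-np.sin(yaw),np.cos(yaw),0]);N=np.cross(X,Y)
    if nm=="top": print("cam R",R.from_rotvec(np.ravel(d["rvec"])).as_matrix().round(4).tolist())
    H,S,V=[hsv[...,i].astype(int) for i in range(3)];near=abs((P-c)@N)<12
    def to(u,v,h):
        Q=plane(d,np.c_[u,v],c+N*h,N)-c;return np.c_[Q@X,Q@Y]
    def W(p,h=0): return (c+X*p[0]+Y*p[1]+N*h).round(1)
    mk=(ok&near&(S<40)&(V<130)&(V>60)&(P[...,1]>-120)).astype(np.uint8)
    nl,l,st,_=cv2.connectedComponentsWithStats(mk);v,u=np.nonzero(l==1+np.argmax(st[1:,4]))
    r=cv2.minAreaRect(to(u,v,3).astype(np.float32));print(nm,"yaw",yaw,"pad",r,W(r[0],3))
    mk=(ok&near&(V>200)&(S<90)&(abs(P[...,1]+204)<62)&(abs((P-c)@X)<62)).astype(np.uint8)
    nl,l,st,_=cv2.connectedComponentsWithStats(mk);print(sorted(st[1:,4])[-4:])
    v,u=np.nonzero(l==1+np.argmax(st[1:,4]));q=to(u,v,0).astype(np.float32);cc,rr=cv2.minEnclosingCircle(q);print("dial",W(cc),rr,"ell",cv2.fitEllipse(cv2.convexHull(q)))
    e=cv2.fitEllipse(cv2.convexHull(q));print(W(e[0]))
    g=ok&(H>45)&(H<80)&(S>110)&(V>100);v,u=np.nonzero(g);q=to(u,v,0);print("green",len(u),np.c_[u,v][:3].tolist(),q.mean(0),q.std(0),"rel",q.mean(0)-e[0])
    # panel surface yaw by its outline rect
    s=ok&(abs((P-c)@N)<5);v,u=np.nonzero(s);r=cv2.minAreaRect(to(u,v,0).astype(np.float32));print("panel",r,W(r[0]))
```

```text
cam R [[-0.0814, -0.9967, 0.0052], [-0.9737, 0.0784, -0.2141], [0.213, -0.0225, -0.9768]]
top yaw 0.11045003049526667 pad ((0.350555419921875, 127.15278625488281), (141.8082275390625, 70.28489685058594), 0.18217137455940247) [599.7 -58.1  82.8]
[np.int32(654)]
dial [ 612.5 -207.9   77.1] 54.44002151489258 ell ((-5.853092193603516, -22.97653579711914), (107.07047271728516, 107.72686767578125), 87.29742431640625)
[ 612.4 -207.8   77.1]
green 8 [[424, 150], [423, 151], [424, 151]] [ 11.19141414 -63.55662955] [2.08253487 4.08645814] rel [ 17.04450633 -40.58009376]
panel ((-3.1520156860351562, 1.237060546875), (377.7425537109375, 203.05641174316406), 88.9821548461914) [ 612.  -183.4   78.5]
scene yaw 0.10312763060299168 pad ((-10.746200561523438, 149.56588745117188), (67.87386322021484, 141.37982177734375), 89.90929412841797) [602.5 -61.   80.8]
[np.int32(385)]
dial [ 613.  -208.6   74.6] 54.500118255615234 ell ((-16.43991470336914, 1.5231127738952637), (102.25806427001953, 108.64982604980469), 175.69895935058594)
[ 614.3 -208.6   75.4]
green 8 [[290, 301], [291, 301], [290, 302]] [ -2.14475443 -38.02808683] [2.27772354 4.89137114] rel [ 14.29516028 -39.5511996 ]
panel ((-8.954353332519531, 21.48272705078125), (382.5630798339844, 203.91700744628906), 86.52108001708984) [ 618.7 -188.    79.1]
```

Request:
{"method": "servo_tool", "body": {"rotation": [[0,0,0.005],[0,0,0.01],[0,0,0.0153],[0,0,0.0153],[0,0,0.0153]], "slide": [[0.25,-0.215,0],[0.5,-0.43,0],[0.75,-0.645,0],[1,-0.86,-0.1],[1,-0.86,-0.1]], "grip": [1,1,1,1,1]}}

```text
clock: 0.72
position: [432.6, 405.6, 209.7]
ee_rot: [0.99, -0.143, -0.001, 0.001]
contact_force: [-0.5, -0.6, -0.6]
gripper_width: 85.1
grasp_force: 0.0
```

Request:
{"method": "servo_tool", "body": {"rotation": [[0,0,0],[0,0,0],[0,0,0]], "slide": [[0.18,-0.15,-0.1],[0.345,-0.299,-0.3],[0.345,-0.299,-0.3]], "grip": [1,1,1]}}

```text
clock: 1.1
position: [499.6, 345.8, 147.2]
ee_rot: [0.99, -0.143, -0.003, 0.003]
contact_force: [-0.1, -0.3, 0.5]
gripper_width: 85.5
grasp_force: 0.0
```

```bash
cat >> h.py <<'E'
def wcam():
    s=read_state();d=get_image("wrist");He=np.array(d["hand_eye"]);T=np.eye(4);T[:3,:3]=R.from_quat(s["ee_rot"]).as_matrix();T[:3,3]=s["position"]
    M=np.linalg.inv(T@He);d["rvec"]=R.from_matrix(M[:3,:3]).as_rotvec();d["tvec"]=M[:3,3];d["s"]=s;return d
E
python3 - <<'E'
from meas import *
import pickle
d=wcam();save("w1.png",d["image"]);pickle.dump(d,open("w1.pkl","wb"));s=d["s"]
print(s["clock"],s["position"],R.from_quat(s["ee_rot"]).as_matrix().round(4).tolist());print(np.array(d["hand_eye"]).round(3).tolist(),d["camera_matrix"][0])
print(calc(d))
E
```

```text
1.1 [499.63408682 345.78336545 147.18005583] [[0.9592, -0.2826, -0.006], [-0.2826, -0.9592, -0.0057], [-0.0042, 0.0072, -1.0]]
[[0.001, -0.952, -0.307, 79.058], [1.0, 0.001, -0.0, 0.298], [0.0, -0.307, 0.952, -143.486], [0.0, 0.0, 0.0, 1.0]] [333.49648788   0.         321.11772536]
(((504.2324523925781, 349.4606018066406), (61.28804397583008, 134.3673095703125), 73.48712158203125), np.float64(26.56796003299304), array([509.13132196, 348.04136269]))
```

View pics/w1.png

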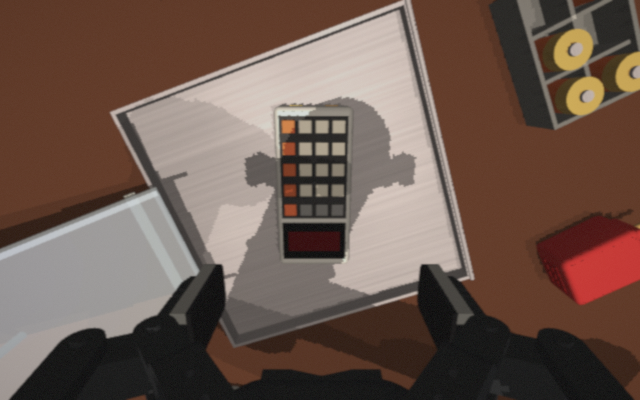

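The wrist view shows the calculator centred at about (313,185), display end toward the fingers at (313,241). It sits clear of the tray walls and is aligned with the tool. Descending.

Request:
{"method": "servo_tool", "body": {"rotation": [[0,0,0],[0,0,0],[0,0,0],[0,0,0],[0,0,0]], "slide": [[0.01,0.002,-0.2],[0.012,0.002,-0.4],[0.012,0.002,-0.55],[0.012,0.002,-0.55],[0.012,0.002,-0.55]], "grip": [1,1,1,1,1]}}

```text
clock: 1.78
position: [503.1, 351.2, 43.3]
ee_rot: [0.99, -0.14, 0.001, -0.001]
contact_force: [0.4, 0.0, 0.1]
gripper_width: 85.2
grasp_force: 0.0
```

Request:
{"method": "servo_tool", "body": {"rotation": [[0,0,0],[0,0,0],[0,0,0],[0,0,0]], "slide": [[0,0,-0.09],[0,0,-0.15],[0,0,-0.185],[0,0,-0.185]], "grip": [1,1,1,1]}}

```text
clock: 2.28
position: [502.2, 348.8, 3.4]
ee_rot: [0.99, -0.141, -0.0, 0.001]
contact_force: [0.2, 0.1, -0.4]
gripper_width: 85.7
grasp_force: 0.0
```

Request:
{"method": "servo_tool", "body": {"rotation": [[0,0,0],[0,0,0],[0,0,0],[0,0,0],[0,0,0],[0,0,0]], "slide": [[0,0,0],[0,0,0],[0,0,0],[0,0,0],[0,0,0],[0,0,0]], "grip": [-0.2,-0.2,-0.2,-0.2,-0.2,-0.2]}}

```text
clock: 3.02
position: [503.0, 349.9, 5.3]
ee_rot: [0.99, -0.141, 0.001, -0.001]
contact_force: [-1.3, 0.4, 5.2]
gripper_width: 60.6
grasp_force: 68.5
```

Request:
{"method": "servo_tool", "body": {"rotation": [[0,0,0],[0,0,0],[0,0,0],[0,0,0],[0,0,0],[0,0,0]], "slide": [[0,0,0.1],[0,0,0.3],[0,0,0.6],[0,0,0.9],[0,0,0.9],[0,0,0.9]], "grip": [-0.2,-0.2,-0.2,-0.2,-0.2,-0.2]}}

```text
clock: 3.78
position: [501.1, 348.3, 182.3]
ee_rot: [0.99, -0.141, -0.002, 0.001]
contact_force: [-0.1, 0.4, -3.9]
gripper_width: 60.4
grasp_force: 67.6
```

Run:
```python
from meas import *
import pickle
d=wcam();save("w2.png",d["image"]);pickle.dump(d,open("w2.pkl","wb"));s=d["s"]
print(s["clock"],s["position"],s["gripper_width"],s["grasp_force"])
v,u=np.mgrid[0:400,0:640];K=d["camera_matrix"];He=np.array(d["hand_eye"])
z=d["depth"];p=np.stack([(u-K[0,2])/K[0,0]*z,(v-K[1,2])/K[1,1]*z,z],-1)@He[:3,:3].T+He[:3,3]
m=(abs(p[...,1])<45)&(abs(p[...,0])<90)&(z>0)&(p[...,2]<5)&(p[...,2]>-60)
print(np.histogram(p[m][:,2],bins=np.arange(-60,6,3)))
m2=m&(abs(p[...,1])<25)&(p[...,0]>10);q=p[m2];print("x max",np.percentile(q[:,0],[1,50,99,99.8]),len(q))
A=np.c_[q[:,:2],np.ones(len(q))];print(np.linalg.lstsq(A,q[:,2],rcond=None)[0])
```

```text
3.775 [501.09020253 348.26071542 182.31698884] 60.41608577044658 67.62266993522644
(array([ 1596,   624,   615,   314,   237,   753,   419,   471,   485,
         455,   401,  1352, 20701, 14710,   816,   197,   231,    69,
          70,     6,     0]), array([-60, -57, -54, -51, -48, -45, -42, -39, -36, -33, -30, -27, -24,
       -21, -18, -15, -12,  -9,  -6,  -3,   0,   3]))
x max [10.804973   43.19454808 68.69994376 69.31444625] 19408
[ 4.97761774e-02 -2.54318447e-03 -2.34965849e+01]
```

View pics/w2.png

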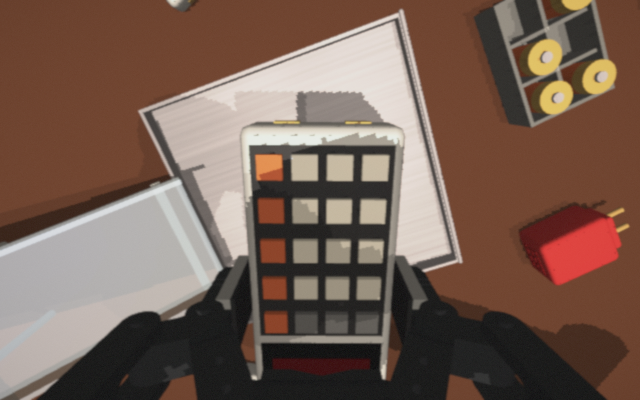

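The wrist view shows the calculator held square. Its bottom edge is at row ~125, cols 243–403, and the display is near the palm at row ~365. Now I refine the rest frame from the first pictures.

Run:
```python
from meas import *
import pickle
d=pickle.load(open("w1.pkl","rb"));v,u=np.mgrid[110:260,282:345];K=d["camera_matrix"];He=np.array(d["hand_eye"])
z=d["depth"][v,u];p=(np.stack([(u-K[0,2])/K[0,0]*z,(v-K[1,2])/K[1,1]*z,z],-1)@He[:3,:3].T+He[:3,3]).reshape(-1,3)
print("tray tilt",np.linalg.lstsq(np.c_[p[:,:2],np.ones(len(p))],p[:,2],rcond=None)[0], p.min(0),p.max(0))
yaw=.108;X=np.array([np.cos(yaw)*.866,np.sin(yaw)*.866,.5]);Y=np.array([-np.sin(yaw),np.cos(yaw),0]);N=np.cross(X,Y)
o=np.array([612.5,-207.9,77.1])
for nm in("top","scene"):
    d=pickle.load(open(nm+"0.pkl","rb"));P=allpts(d)-o;q=np.stack([P@X,P@Y,P@N],-1)
    hsv=cv2.cvtColor(d["image"],cv2.COLOR_RGB2HSV);V=hsv[...,2]
    reg=(q[...,1]>80)&(q[...,1]<210)&(abs(q[...,0])<95)
    pan=reg&(V>120)&(abs(q[...,2])<8);pad=reg&(V<130)&(V>60)&(abs(q[...,2])<12)
    print(nm,"panel h",np.median(q[pan][:,2]),"pad h",np.median(q[pad][:,2]))
    bl=reg&(V<50)&(q[...,2]>6)&(q[...,2]<24)
    n,l,st,c=cv2.connectedComponentsWithStats(bl.astype(np.uint8))
    for k in range(1,n):
        if st[k,4]>6:
            vv,uu=np.nonzero(l==k);Q=plane(d,np.c_[uu,vv],o+N*15,N)-o
            a=np.c_[Q@X,Q@Y];print(st[k,:5],"x",a[:,0].min().round(1),a[:,0].max().round(1),"y",a[:,1].min().round(1),a[:,1].max().round(1))
```

```text
tray tilt [-7.37102212e-02 -2.98452301e-02  1.19159044e+02] [ -59.5954509   -34.33078602 -143.48567599] [ 79.05806041  20.4655099  123.26665632]
top panel h -0.46210911079222505 pad h 1.443614115150734
[366 146   3  11  18] x 36.9 64.3 y 111.2 115.8
[338 151   3  10  21] x 39.4 64.5 y 186.4 191.7
[343 182  31  17 112] x -71.6 -34.0 y 111.5 191.5
scene panel h -3.264193692053035 pad h -1.2936528517521184
[335 233  10   4  22] x 45.8 73.0 y 169.5 180.4
[288 239  25  23 101] x -65.2 -23.3 y 95.2 180.6
[323 252  10   4  29] x 42.3 71.6 y 94.1 106.4
```

Request:
{"method": "servo_tool", "body": {"rotation": [[0,0,-0.028],[0,0,-0.056],[0,0,-0.084],[0,0,-0.112],[0,0,-0.14],[0,0,-0.168],[0,0,-0.196],[0,0,-0.224]], "slide": [[0.02,-0.12,0.02],[0.04,-0.25,0.04],[0.06,-0.38,0.06],[0.08,-0.5,0.08],[0.1,-0.63,0.1],[0.12,-0.75,0.1],[0.14,-0.88,0.1],[0.15,-1,0.1]], "grip": [-0.2,-0.2,-0.2,-0.2,-0.2,-0.2,-0.2,-0.2]}}

```text
clock: 4.82
position: [531.3, 147.8, 201.3]
ee_rot: [-0.661, 0.75, 0.001, -0.003]
contact_force: [0.0, -0.2, -2.8]
gripper_width: 60.5
grasp_force: 67.6
```

Request:
{"method": "servo_tool", "body": {"rotation": [[0,0,-0.028],[0,0,-0.056],[0,0,-0.084],[0,0,-0.112],[0,0,-0.14],[0,0,-0.168],[0,0,-0.196],[0,0,-0.213]], "slide": [[0.02,-0.12,0],[0.04,-0.25,0],[0.06,-0.38,0],[0.08,-0.5,0],[0.1,-0.63,0],[0.12,-0.75,0],[0.14,-0.88,0],[0.15,-1,0]], "grip": [-0.2,-0.2,-0.2,-0.2,-0.2,-0.2,-0.2,-0.2]}}

```text
clock: 5.82
position: [561.2, -51.7, 201.2]
ee_rot: [-0.054, 0.999, -0.0, -0.003]
contact_force: [-0.2, 1.0, -2.7]
gripper_width: 60.5
grasp_force: 67.6
```

Request:
{"method": "servo_tool", "body": {"rotation": [[0.002,-0.0207,0],[0.004,-0.0414,0],[0.007,-0.0621,0],[0.009,-0.0829,0],[0.009,-0.0829,0],[0.009,-0.0829,0]], "slide": [[0,-0.02,0],[0,-0.04,0],[0,-0.055,0],[0,-0.055,0],[0,-0.055,0],[0,-0.055,0]], "grip": [-0.2,-0.2,-0.2,-0.2,-0.2,-0.2]}}

```text
clock: 6.58
position: [563.4, -61.6, 204.1]
ee_rot: [-0.055, 0.965, 0.013, 0.258]
contact_force: [1.0, 0.1, -2.0]
gripper_width: 60.4
grasp_force: 67.6
```

```bash
cat >> h.py <<'E'
YAW=.108;X=np.array([np.cos(YAW)*.866,np.sin(YAW)*.866,.5]);Y=np.array([-np.sin(YAW),np.cos(YAW),0]);N=np.cross(X,Y)
O=np.array([612.5,-207.9,77.1]);SEAT=O+3*X+151*Y+3*N
def delta(Rt,pt,s):
    Rc=R.from_quat(s["ee_rot"]);return (R.from_matrix(Rt)*Rc.inv()).as_rotvec()/(2*np.pi),(np.array(pt)-s["position"])/200
E
python3 - <<'E'
from h import *
s=read_state();print(s["clock"],s["position"],s["joints"],s["grasp_force"])
print(delta(np.c_[-X,Y,-N],SEAT+60*N+8*X,s))
E
```

```text
6.575 [563.40501116 -61.59475158 204.11040856] [ 0.19922991  0.10560089 -0.61027235  0.13840052 -0.33777888 -1.77475483] 67.59992480278015
(array([ 0.00053133, -0.00020695, -0.00078312]), array([ 0.0548635 ,  0.00723197, -0.33476204]))
```

Request:
{"method": "servo_tool", "body": {"rotation": [[0.0005,0,-0.0005],[0.0005,0,-0.0005],[0.0005,0,-0.0005],[0.0005,0,-0.0005],[0.0005,0,-0.0005]], "slide": [[0.02,0.003,-0.12],[0.04,0.005,-0.24],[0.055,0.007,-0.335],[0.055,0.007,-0.335],[0.055,0.007,-0.335]], "grip": [-0.2,-0.2,-0.2,-0.2,-0.2]}}

```text
clock: 7.2
position: [576.3, -62.7, 141.9]
ee_rot: [-0.054, 0.965, 0.018, 0.256]
contact_force: [-0.7, 0.1, -2.5]
gripper_width: 60.8
grasp_force: 67.5
```

Run:
```python
from h import *
import pickle
d=wcam();save("w3.png",d["image"]);pickle.dump(d,open("w3.pkl","wb"));s=d["s"];print(s["clock"],s["position"],delta(np.c_[-X,Y,-N],SEAT,s))
```

```text
7.2 [576.28848603 -62.70098002 141.90772604] (array([-0.0011108 , -0.00080284, -0.00093142]), array([ 0.105134  ,  0.02519779, -0.30354863]))
```

View pics/w3.png

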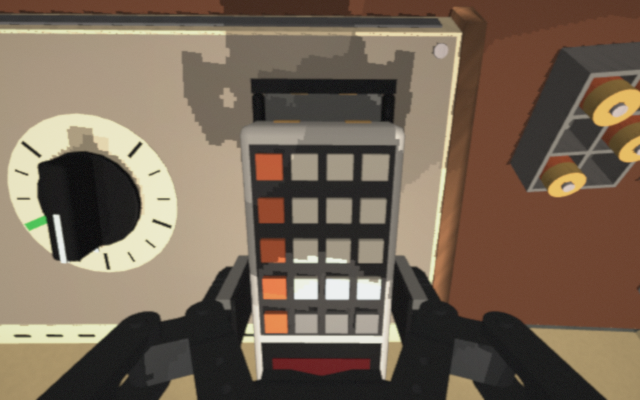

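The wrist view shows the rest's ledge and lower cheeks at cols 251–396, rows 80–120, just beyond the calculator's bottom end, and well centred on it. Now the gap to the ledge along the slope.

Run:
```python
from h import *
import pickle
d=pickle.load(open("w3.pkl","rb"));K=d["camera_matrix"];He=np.array(d["hand_eye"]);V=d["image"].max(2)
def tool(u,v,z=None):
    z=d["depth"][v,u] if z is None else z
    return He[:3,:3]@np.array([(u-K[0,2])/K[0,0]*z,(v-K[1,2])/K[1,1]*z,z])+He[:3,3]
for v in range(70,150,3): print(v,V[v,300:340].mean().round(),np.median([tool(u,v) for u in range(300,340,4)],0).round(1))
for v in (86,105,127,150):print(v,[int(x) for x in V[v,236:412:2]])
for u,v in((420,50),(430,100),(425,200),(220,200),(200,150),(200,250),(20,60)):print(u,v,tool(u,v).round(1))
```

```text
70 98.0 [91.8 -2.2 68.2]
73 98.0 [90.2 -2.2 68.8]
76 97.0 [88.5 -2.2 68.1]
79 46.0 [86.2 -2.1 55. ]
82 26.0 [84.7 -1.9 54.6]
85 25.0 [83.1 -2.1 55.8]
88 25.0 [81.5 -2.1 55. ]
91 26.0 [79.9 -2.1 55. ]
94 64.0 [78.3 -2.2 66.4]
97 65.0 [76.6 -2.2 66.4]
100 65.0 [74.9 -2.2 66.4]
103 64.0 [73.2 -2.2 66.3]
106 64.0 [71.4 -2.2 66.2]
109 64.0 [69.7 -2.2 66.1]
112 65.0 [68.  -2.2 65.9]
115 65.0 [66.2 -2.2 65.9]
118 64.0 [64.4 -2.3 66.7]
121 81.0 [62.7 -2.3 65.9]
124 107.0 [ 67.4  -1.6 -16.1]
127 129.0 [ 66.5  -1.6 -18.6]
130 138.0 [ 65.5  -1.6 -19.3]
133 140.0 [ 64.5  -1.6 -19.7]
136 142.0 [ 63.4  -1.6 -20.2]
139 141.0 [ 62.3  -1.6 -20. ]
142 138.0 [ 61.3  -1.6 -20.2]
145 67.0 [ 60.2  -1.6 -20.4]
148 39.0 [ 59.1  -1.6 -20.5]
86 [118, 118, 117, 117, 118, 118, 118, 93, 27, 27, 27, 26, 27, 27, 29, 30, 25, 25, 28, 29, 27, 29, 27, 30, 26, 28, 24, 23, 24, 23, 27, 27, 23, 23, 23, 30, 26, 23, 23, 26, 25, 19, 23, 25, 21, 23, 27, 24, 23, 23, 28, 22, 22, 20, 24, 24, 19, 23, 26, 24, 27, 26, 25, 23, 28, 27, 24, 24, 25, 26, 24, 25, 21, 24, 20, 20, 24, 19, 22, 26, 67, 95, 96, 97, 97, 96, 94, 129]
105 [118, 
[... 661 characters left out ...]
127, 126, 127, 124, 127, 125, 125, 124, 124, 126, 126, 125, 125, 125, 126, 126, 126, 124, 125, 133, 145, 133, 115, 99, 127, 157, 158, 159]
150 [186, 187, 162, 144, 156, 164, 140, 59, 50, 49, 50, 48, 51, 50, 50, 48, 51, 49, 50, 37, 40, 41, 40, 41, 42, 49, 47, 48, 50, 47, 41, 39, 39, 38, 40, 39, 38, 39, 38, 39, 38, 40, 40, 37, 40, 39, 39, 38, 39, 41, 37, 38, 39, 39, 40, 38, 38, 39, 38, 40, 38, 39, 39, 38, 42, 38, 38, 38, 39, 39, 40, 38, 40, 40, 38, 38, 39, 40, 39, 52, 116, 161, 154, 147, 152, 161, 160, 161]
420 50 [102.7  57.2  68.6]
430 100 [74.9 66.1 69.8]
425 200 [11.5 68.5 67.9]
220 200 [ 11.5 -67.4  68.1]
200 150 [ 44.8 -76.5  66.6]
200 250 [-24.5 -84.3  67.1]
20 60 [  97.1 -175.3   66.8]
```

Request:
{"method": "servo_tool", "body": {"rotation": [[-0.0007,0.006,0],[-0.0007,0.006,0],[-0.0007,0.006,0],[-0.0007,0.006,0],[-0.0007,0.006,0],[-0.0007,0.006,0]], "slide": [[0.02,0.003,-0.05],[0.04,0.006,-0.1],[0.06,0.008,-0.15],[0.078,0.011,-0.186],[0.078,0.011,-0.186],[0.078,0.011,-0.186]], "grip": [-0.2,-0.2,-0.2,-0.2,-0.2,-0.2]}}

```text
clock: 8.0
position: [591.3, -62.1, 105.8]
ee_rot: [-0.055, 0.97, 0.019, 0.236]
contact_force: [0.3, 0.3, -3.0]
gripper_width: 60.0
grasp_force: 67.5
```

```bash
cat > gap.py <<'E'
from h import *
d=wcam();s=d["s"];s2=read_state();print(s["clock"],s["position"],s2["position"],s["contact_force"])
K=d["camera_matrix"];He=np.array(d["hand_eye"]);V=d["image"].max(2)
def tool(u,v):
    z=d["depth"][v,u]
    return He[:3,:3]@np.array([(u-K[0,2])/K[0,0]*z,(v-K[1,2])/K[1,1]*z,z])+He[:3,3]
for v in range(54,160,3): print(v,int(V[v,300:340].mean()),np.median([tool(u,v) for u in range(300,340,4)],0).round(1).tolist(),end=";  ")
print()
for v in range(60,130,10):
    r=V[v,225:425];print(v,[int(225+i) for i in np.nonzero(abs(np.diff(r.astype(int)))>18)[0]])
print([tool(u,v).round(1).tolist() for u,v in((425,200),(220,200),(200,100),(200,250))])
E
python3 gap.py
```

```text
8.0 [591.29082199 -62.11170715 105.75750349] [591.1852715  -62.12309539 105.83513352] [ 0.32921535  0.29178471 -3.03567992]
54 120 [96.7, -1.9, 33.6];  57 121 [95.4, -1.9, 33.3];  60 121 [94.0, -1.9, 33.6];  63 121 [92.7, -1.9, 33.4];  66 121 [91.3, -1.9, 33.8];  69 121 [89.9, -1.9, 33.3];  72 121 [88.5, -1.9, 33.2];  75 120 [87.2, -1.9, 33.5];  78 112 [85.8, -1.9, 32.9];  81 100 [84.4, -1.9, 33.1];  84 99 [83.0, -1.9, 33.2];  87 89 [81.5, -1.9, 32.6];  90 28 [79.9, -1.8, 19.7];  93 26 [78.6, -1.8, 19.2];  96 26 [77.3, -1.8, 19.0];  99 26 [75.9, -1.8, 19.7];  102 26 [74.6, -1.8, 19.1];  105 36 [73.3, -1.8, 19.6];  108 66 [71.5, -0.7, 30.3];  111 66 [70.1, -1.9, 30.5];  114 66 [68.6, -1.9, 30.2];  117 66 [67.2, -2.0, 30.2];  120 69 [65.7, -1.9, 29.5];  123 102 [67.5, -1.6, -12.0];  126 122 [66.8, -1.6, -17.7];  129 138 [65.9, -1.6, -19.4];  132 141 [64.8, -1.6, -19.7];  135 143 [63.8, -1.6, -20.0];  138 144 [62.7, -1.6, -20.0];  141 143 [61.7, -1.6, -20.5];  144 113 [60.6, -1.6, -20.4];  147 40 [59.5, -1.6, -20.7];  150 39 [58.4, -1.6, -20.6];  153 71 [57.4, -0.7, -20.9];  156 136 [56.6, -0.7, -22.9];  159 136 [55.5, -1.6, -22.6];  
60 [361, 362]
70 [372, 373]
80 [407, 408]
90 [237, 238, 413, 414, 415]
100 [237, 238, 239, 413, 414]
110 [239, 240, 394, 395, 411, 412]
120 [239, 240, 411, 412]
[[23.1, 56.4, 30.8], [23.8, -54.9, 28.6], [75.3, -61.1, 31.7], [-5.0, -68.3, 26.9]]
```

Request:
{"method": "servo_tool", "body": {"rotation": [[0,0,0],[0,0,0],[0,0,0],[0,0,0],[0,0,0],[0,0,0]], "slide": [[0.005,0.01,-0.02],[0.016,0.0138,-0.045],[0.027,0.0138,-0.07],[0.038,0.0138,-0.095],[0.048,0.0138,-0.116],[0.048,0.0138,-0.116]], "grip": [-0.2,-0.2,-0.2,-0.2,-0.2,-0.2]}}

```text
clock: 8.8
position: [601.8, -62.2, 85.2]
ee_rot: [-0.056, 0.971, 0.024, 0.232]
contact_force: [-4.8, 1.8, 0.7]
gripper_width: 60.4
grasp_force: 68.3
```

```bash
python3 gap.py
```

```text
8.8 [601.77775415 -62.19363099  85.24574387] [601.76322617 -62.1777136   85.35722372] [-4.81462974  1.80957199  0.68474081]
54 120 [94.3, -1.7, 11.1];  57 120 [93.1, -1.7, 11.2];  60 120 [91.9, -1.7, 10.5];  63 120 [90.8, -1.7, 11.3];  66 120 [89.5, -1.7, 10.8];  69 119 [88.4, -1.7, 11.1];  72 119 [87.2, -1.7, 11.0];  75 115 [85.9, -1.7, 10.7];  78 104 [84.7, -1.7, 10.4];  81 99 [83.5, -1.7, 10.5];  84 99 [82.3, -1.8, 10.5];  87 65 [80.7, -1.6, -2.9];  90 28 [79.6, -1.6, -2.9];  93 28 [78.5, -1.6, -2.7];  96 28 [77.3, -1.7, -2.6];  99 28 [76.2, -1.7, -2.9];  102 28 [75.0, -1.7, -3.1];  105 27 [73.8, -1.7, -2.8];  108 58 [72.6, -1.7, 0.1];  111 66 [71.1, -1.8, 7.9];  114 66 [69.8, -1.8, 7.6];  117 66 [68.5, -1.8, 7.6];  120 67 [67.2, -1.8, 7.7];  123 98 [67.3, -1.6, -9.9];  126 123 [66.7, -1.6, -16.3];  129 136 [65.7, -1.6, -17.4];  132 140 [64.7, -1.6, -18.0];  135 142 [63.6, -1.6, -18.3];  138 142 [62.5, -1.6, -18.5];  141 142 [61.4, -1.6, -18.5];  144 81 [60.5, -1.6, -19.5];  147 40 [59.4, -1.6, -19.5];  150 39 [58.2, -1.6, -18.8];  153 107 [57.3, -1.6, -20.3];  156 138 [56.3, -1.6, -21.2];  159 138 [55.2, -1.6, -21.0];  
60 [370, 371]
70 [369, 370]
80 [422, 423]
90 [227, 228]
100 [228, 229]
110 [230, 231, 232]
120 [229, 230, 231, 407, 408]
[[29.5, 49.7, 10.3], [31.0, -47.6, 5.6], [75.6, -53.4, 9.5], [5.4, -59.8, 5.5]]
```

Run:
```python
from h import *
s=read_state();r=R.from_quat(s["ee_rot"]);Rt=R.from_rotvec(Y*.006*2*np.pi)*R.from_matrix(np.c_[-X,Y,-N])
e=(r*Rt.inv()).as_rotvec()*57.3;print("err about X,Y,N deg",e@X,e@Y,e@N)
dp=s["position"]-SEAT;print("TCP-seat XYN",dp@X,dp@Y,dp@N,s["joints"],s["contact_force"],s["wrist_torque"])
d=wcam();save("w4.png",d["image"])
```

```text
err about X,Y,N deg 1.3803481866235552 0.8972797742174093 0.011416777685895852
TCP-seat XYN 5.487505693789144 -4.969421555083515 1.6342815991449786 [ 0.16532811  0.35721486 -0.58151631  0.01207689 -0.16127478 -1.63252091] [-3.66963765  1.2170254   0.71716315] [0.08678315 1.61242857 0.24842622]
```

View pics/w4.png

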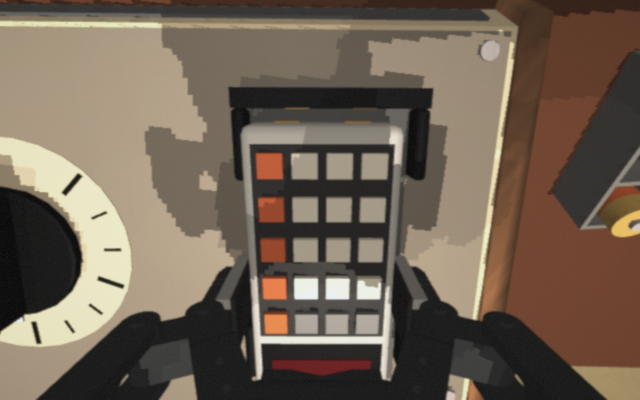

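The wrist view shows the ledge at row 97, cols 229–432, with the calculator (243–403) about 3 mm to the image left of centre and 4–5 mm from the ledge. Joint 5 has hit its limit (−0.16), so the full 30° tilt is out of reach here. I'll stand the tool about 6° more upright and let the calculator pivot flat in the grip.

Request:
{"method": "servo_tool", "body": {"rotation": [[-0.0009,0.008,0],[-0.0018,0.0166,0],[-0.0018,0.0166,0],[-0.0018,0.0166,0],[-0.0018,0.0166,0]], "slide": [[-0.02,-0.002,0.04],[-0.037,-0.004,0.065],[-0.037,-0.004,0.065],[-0.037,-0.004,0.065],[-0.037,-0.004,0.065]], "grip": [-0.2,-0.2,-0.2,-0.2,-0.2]}}

```text
clock: 9.52
position: [594.2, -63.1, 97.7]
ee_rot: [-0.056, 0.982, 0.021, 0.181]
contact_force: [-0.4, -0.1, -4.0]
gripper_width: 60.3
grasp_force: 67.7
```

```bash
cat > st.py <<'E'
from h import *
s=read_state();r=R.from_quat(s["ee_rot"]);e=(r*R.from_matrix(np.c_[-X,Y,-N]).inv()).as_rotvec()*57.3;print("rot about X,Y,N deg",e@X,e@Y,e@N)
dp=s["position"]-SEAT;f=s["contact_force"];print("TCP-seat XYN",dp@X,dp@Y,dp@N,s["joints"][[3,4,5]] if hasattr(s["joints"],"shape") else s["joints"],"F",f@X,f@Y,f@N)
E
python3 gap.py; python3 st.py
```

```text
9.525 [594.18303172 -63.1297055   97.74720566] [594.3089048  -63.10516718  97.87284073] [-0.37480364 -0.12183397 -3.96216092]
54 120 [97.1, -1.9, 36.5];  57 121 [95.8, -1.9, 36.4];  60 121 [94.4, -1.9, 36.4];  63 121 [93.0, -0.7, 35.9];  66 121 [91.6, -1.9, 35.5];  69 121 [90.2, -1.9, 35.6];  72 121 [88.7, -1.9, 35.0];  75 121 [87.3, -1.9, 35.1];  78 121 [85.9, -1.9, 35.2];  81 122 [84.5, -1.9, 34.6];  84 122 [83.1, -1.9, 34.0];  87 117 [81.6, -1.9, 34.2];  90 103 [80.2, -1.9, 33.8];  93 100 [78.8, -2.0, 33.9];  96 37 [77.3, -1.8, 20.3];  99 32 [76.0, -1.8, 19.7];  102 30 [74.7, -1.8, 19.8];  105 29 [73.3, -1.8, 19.8];  108 29 [72.0, -1.8, 19.1];  111 30 [70.6, -1.9, 19.3];  114 43 [68.9, -1.9, 25.4];  117 69 [67.3, -1.9, 29.6];  120 70 [65.8, -0.7, 30.0];  123 99 [67.4, -1.6, -10.1];  126 126 [66.8, -1.6, -17.3];  129 148 [65.8, -1.6, -18.1];  132 151 [64.8, -1.6, -18.8];  135 157 [63.8, -1.6, -19.4];  138 158 [62.8, -1.6, -19.9];  141 157 [61.7, -1.6, -19.9];  144 116 [60.5, -1.6, -19.6];  147 45 [59.5, -1.6, -19.8];  150 43 [58.4, -1.6, -20.2];  153 85 [57.3, -1.6, -20.2];  156 157 [56.6, -1.6, -22.3];  159 154 [55.3, -1.6, -21.5];  
60 []
70 []
80 []
90 []
100 [240, 241, 415, 416]
110 [240, 241, 242, 414, 415]
120 [241, 242, 257, 395, 396, 412, 413, 414, 415]
[[24.8, 54.7, 25.5], [25.5, -53.3, 23.4], [75.4, -60.8, 30.7], [-1.7, -65.6, 20.0]]
rot about X,Y,N deg 1.369462479144717 9.07543066765199 -0.04598111755545946
TCP-seat XYN 5.2409090993077285 -5.087968911812872 16.228236128063262 [-0.01225675 -0.36118854 -1.60926338] F -1.046206863788655 0.41068362433531325 -2.9960704715153543
```

Request:
{"method": "servo_tool", "body": {"rotation": [[-0.0033,-0.0004,-0.0019],[-0.0033,-0.0004,-0.0019],[-0.0033,-0.0004,-0.0019],[-0.0033,-0.0004,-0.0019],[-0.0033,-0.0004,-0.0019]], "slide": [[0,0.01,-0.015],[0.0015,0.0153,-0.03],[0.0015,0.0153,-0.0445],[0.0015,0.0153,-0.0445],[0.0015,0.0153,-0.0445]], "grip": [-0.2,-0.2,-0.2,-0.2,-0.2]}}

```text
clock: 10.2
position: [595.2, -60.0, 89.7]
ee_rot: [-0.052, 0.982, 0.01, 0.182]
contact_force: [-1.6, 1.5, -1.5]
gripper_width: 60.5
grasp_force: 67.9
```

```bash
python3 gap.py; python3 st.py
```

```text
10.2 [595.16199612 -60.00097604  89.73584765] [595.18017926 -60.02051635  89.72997957] [-1.61716752  1.5024752  -1.50903413]
54 120 [96.3, -1.9, 28.4];  57 121 [95.0, -1.9, 28.6];  60 121 [93.6, -1.9, 28.5];  63 121 [92.3, -1.9, 27.9];  66 121 [90.9, -1.9, 27.7];  69 121 [89.6, -1.9, 27.5];  72 121 [88.2, -1.9, 27.4];  75 121 [86.9, -1.9, 27.1];  78 121 [85.5, -1.9, 27.0];  81 122 [84.2, -1.9, 26.6];  84 122 [82.8, -1.9, 26.7];  87 122 [81.5, -1.9, 26.5];  90 119 [80.1, -1.9, 26.1];  93 104 [78.7, -1.9, 26.2];  96 101 [77.3, -1.9, 25.6];  99 55 [76.1, -1.8, 12.1];  102 31 [74.8, -1.8, 11.7];  105 31 [73.5, -1.8, 11.8];  108 30 [72.2, -1.8, 11.7];  111 29 [71.0, -1.8, 11.5];  114 29 [69.7, -1.8, 11.3];  117 28 [68.4, -1.8, 11.0];  120 66 [66.3, -1.9, 21.7];  123 99 [67.3, -1.6, -9.7];  126 131 [66.8, -1.6, -17.2];  129 155 [65.8, -1.6, -18.2];  132 164 [64.8, -1.6, -18.7];  135 172 [63.8, -1.6, -19.6];  138 174 [62.7, -1.6, -19.4];  141 172 [61.5, -1.6, -18.8];  144 114 [60.5, -1.6, -19.4];  147 48 [59.4, -1.6, -19.5];  150 47 [58.4, -1.6, -20.0];  153 96 [57.2, -1.6, -19.7];  156 160 [56.4, -1.6, -21.4];  159 158 [55.4, -1.6, -22.1];  
60 []
70 []
80 []
90 []
100 [230, 231, 413, 414, 415]
110 [231, 232, 412, 413, 414, 415]
120 [232, 233, 397, 411, 412, 413]
[[26.9, 52.6, 19.0], [27.5, -51.2, 16.8], [75.5, -58.7, 24.7], [1.5, -63.0, 13.4]]
rot about X,Y,N deg -0.003733557853623143 9.001765019935963 -0.15505254809103453
TCP-seat XYN 2.2075467981078027 -2.11520510613415 8.577171782034345 [ 0.08935658 -0.30197163 -1.72843226] F -1.8448746067496513 0.780413886679886 -1.1270242483424284
```

Request:
{"method": "servo_tool", "body": {"rotation": [[0,0,0],[0,0,0],[0,0,0],[0,0,0],[0,0,0],[0,0,0]], "slide": [[0.0025,0,-0.0043],[0.005,0.0005,-0.0087],[0.0075,0.001,-0.013],[0.01,0.001,-0.0174],[0.0125,0.0013,-0.0217],[0.0125,0.0013,-0.0217]], "grip": [-0.2,-0.2,-0.2,-0.2,-0.2,-0.2]}}

```text
clock: 11.0
position: [595.9, -60.2, 85.4]
ee_rot: [-0.051, 0.982, 0.01, 0.181]
contact_force: [-10.2, 0.8, 6.5]
gripper_width: 60.9
grasp_force: 69.4
```

```bash
python3 gap.py|tail -12|cut -c1-4000; python3 st.py
```

```text
11.0 [595.89916713 -60.16881496  85.37514567] [595.86861425 -60.16605119  85.4133516 ] [-10.23702712   0.76396922   6.54187754]
54 120 [95.8, -1.8, 24.7];  57 120 [94.5, -1.8, 24.1];  60 120 [93.3, -1.8, 24.4];  63 120 [92.0, -1.8, 24.5];  66 120 [90.6, -1.8, 24.1];  69 121 [89.3, -1.8, 23.4];  72 120 [88.0, -1.9, 23.4];  75 121 [86.7, -1.8, 23.0];  78 121 [85.4, -1.9, 23.0];  81 121 [84.0, -1.9, 22.2];  84 121 [82.7, -1.9, 23.3];  87 121 [81.4, -1.9, 22.2];  90 121 [80.0, -1.9, 22.5];  93 114 [78.7, -1.9, 21.8];  96 101 [77.3, -1.9, 21.7];  99 99 [76.0, -1.9, 21.3];  102 37 [74.9, -1.8, 7.9];  105 32 [73.6, -1.8, 7.6];  108 32 [72.4, -1.8, 7.3];  111 31 [71.1, -1.8, 7.8];  114 29 [69.9, -1.8, 7.1];  117 29 [68.7, -1.8, 6.4];  120 27 [67.3, -1.8, 7.8];  123 75 [65.2, -1.9, 17.6];  126 133 [66.5, -1.6, -13.0];  129 155 [65.5, -1.6, -14.2];  132 166 [64.4, -1.6, -15.0];  135 175 [63.3, -1.6, -15.0];  138 175 [62.2, -1.6, -15.6];  141 170 [61.1, -1.6, -15.3];  144 60 [60.0, -1.6, -15.9];  147 48 [58.9, -1.6, -16.2];  150 56 [57.8, -1.6, -16.0];  153 159 [57.0, -1.6, -18.0];  156 161 [55.9, -1.6, -18.5];  159 161 [54.8, -1.6, -18.8];  
60 []
70 []
80 []
90 []
100 []
110 [229, 230, 415, 416, 417, 418]
120 [230, 231, 303, 413, 414, 415, 416, 417]
[[28.6, 50.7, 13.4], [28.3, -50.5, 14.4], [75.5, -57.9, 22.3], [3.6, -61.3, 9.2]]
rot about X,Y,N deg -0.020662573811502105 9.139179654109727 -0.2107946259332804
TCP-seat XYN 0.6283588136197891 -2.334098536443884 4.504603598796894 [ 0.0909078  -0.29479565 -1.73061007] F -5.43940836724304 2.5053225437278965 9.841255519295391
```

Request:
{"method": "servo_tool", "body": {"rotation": [[0,0,0],[0,0,0],[0,0,0],[0,0,0],[0,0,0]], "slide": [[0.004,0.0005,-0.003],[0.007,0.001,-0.006],[0.01,0.001,-0.0095],[0.013,0.0015,-0.0126],[0.013,0.0015,-0.0126]], "grip": [-0.2,-0.2,-0.2,-0.2,-0.2]}}

```text
clock: 11.68
position: [596.6, -60.3, 81.5]
ee_rot: [-0.051, 0.983, 0.01, 0.179]
contact_force: [-12.3, 1.3, 4.0]
gripper_width: 60.5
grasp_force: 69.6
```

```bash
python3 gap.py|tail -12|cut -c1-4000; python3 st.py
```

```text
11.675 [596.62737487 -60.2803564   81.52016238] [596.62164359 -60.28932629  81.53180008] [-12.29443981   1.3436511    4.02108274]
54 121 [95.5, -1.8, 21.6];  57 120 [94.2, -1.8, 20.6];  60 120 [92.9, -1.8, 21.0];  63 120 [91.7, -1.8, 20.7];  66 121 [90.4, -1.8, 20.3];  69 120 [89.1, -1.8, 20.2];  72 120 [87.8, -1.8, 20.0];  75 121 [86.5, -1.8, 19.7];  78 121 [85.2, -1.8, 19.8];  81 121 [83.9, -1.8, 19.8];  84 121 [82.6, -1.8, 19.3];  87 121 [81.3, -1.8, 19.1];  90 122 [80.0, -1.8, 18.5];  93 121 [78.7, -1.8, 18.3];  96 108 [77.3, -1.8, 18.3];  99 100 [76.0, -1.8, 18.0];  102 90 [74.7, -1.8, 17.8];  105 32 [73.7, -1.7, 4.4];  108 32 [72.5, -1.7, 4.5];  111 32 [71.3, -1.7, 3.9];  114 31 [70.0, -1.7, 4.1];  117 31 [68.8, -1.7, 3.6];  120 29 [67.6, -1.7, 3.6];  123 35 [66.0, -1.8, 7.4];  126 120 [66.1, -1.6, -8.6];  129 151 [65.1, -1.6, -10.3];  132 165 [64.0, -1.6, -11.4];  135 176 [62.9, -1.6, -11.3];  138 176 [61.8, -1.6, -11.6];  141 170 [60.7, -1.6, -12.2];  144 55 [59.6, -1.6, -12.7];  147 50 [58.4, -1.6, -12.4];  150 78 [57.2, -1.6, -12.7];  153 167 [56.5, -1.6, -15.5];  156 163 [55.3, -1.6, -15.0];  159 163 [54.3, -1.6, -15.9];  
60 []
70 []
80 []
90 []
100 []
110 [227, 228, 419, 420]
120 [227, 228, 229, 418, 419, 420]
[[29.3, 50.0, 11.0], [29.2, -49.5, 11.4], [75.6, -56.2, 17.5], [5.1, -60.0, 6.1]]
rot about X,Y,N deg -0.04360227847950103 9.39967705713932 -0.2438148519981553
TCP-seat XYN -0.6756003062977297 -2.537824556499587 0.7755029363236228 [ 0.09099679 -0.29267678 -1.73097882] F -7.836341382907307 2.629784727629229 8.094313091236357
```

Request:
{"method": "servo_tool", "body": {"rotation": [[0,0,0],[0,0,0],[0,0,0],[0,0,0]], "slide": [[0.005,0.0005,-0.001],[0.01,0.001,-0.0025],[0.0136,0.0015,-0.0037],[0.0136,0.0015,-0.0037]], "grip": [-0.2,-0.2,-0.2,-0.2]}}

```text
clock: 12.22
position: [597.6, -60.3, 80.2]
ee_rot: [-0.051, 0.983, 0.01, 0.177]
contact_force: [-16.2, 1.6, 6.9]
gripper_width: 60.5
grasp_force: 70.2
```

```bash
python3 gap.py|tail -12|cut -c1000-2400; python3 st.py
```

```text
1, -1.6, -14.7];  








rot about X,Y,N deg -0.061081937656135926 9.602525730892836 -0.2736072384905193
TCP-seat XYN -0.5392171565715268 -2.695026578416816 -0.8676912768087524 [ 0.08945676 -0.29622733 -1.72964813] F -10.785428620583225 3.169569005812645 12.513753243900466
```

Request:
{"method": "servo_tool", "body": {"rotation": [[0,0,0],[0,0,0],[0,0,0],[0,0,0],[0,0,0],[0,0,0]], "slide": [[0,0,0],[0,0,0],[0,0,0],[0,0,0],[0,0,0],[0,0,0]], "grip": [0.6,0.8,1,1,1,1]}}

```text
clock: 13.02
position: [603.1, -59.1, 82.0]
ee_rot: [-0.052, 0.982, 0.01, 0.182]
contact_force: [-1.3, -0.4, -0.1]
gripper_width: 85.2
grasp_force: 0.0
```

Request:
{"method": "servo_tool", "body": {"rotation": [[0,0,0],[0,0,0],[0,0,0],[0,0,0],[0,0,0],[0,0,0]], "slide": [[-0.05,-0.005,0.08],[-0.1,-0.01,0.17],[-0.2,-0.02,0.35],[-0.3,-0.03,0.5],[-0.3,-0.03,0.5],[-0.3,-0.03,0.5]], "grip": [1,1,1,1,1,1]}}

```text
clock: 13.78
position: [542.9, -65.1, 181.7]
ee_rot: [-0.052, 0.982, 0.01, 0.182]
contact_force: [-0.0, -0.4, -1.1]
gripper_width: 85.1
grasp_force: 0.0
```

```bash
python3 - <<'E'
from h import *
import pickle
d=wcam();save("w5.png",d["image"]);pickle.dump(d,open("w5.pkl","wb"))
t=cam("top");pickle.dump(t,open("top5.pkl","wb"));print(d["s"]["position"],d["s"]["clock"])
E
python3 st.py
```

```text
[542.86540914 -65.06134246 181.67322517] 13.775
rot about X,Y,N deg -0.010166170304286924 9.12785755710467 -0.14811470814403607
TCP-seat XYN 2.1579893028282484 -1.5342055004609112 113.72803025869653 [ 0.06171427 -0.51967156 -1.70748494] F -0.9166493449917574 0.4494342407681886 -1.1556821884681947
```

View pics/w5.png

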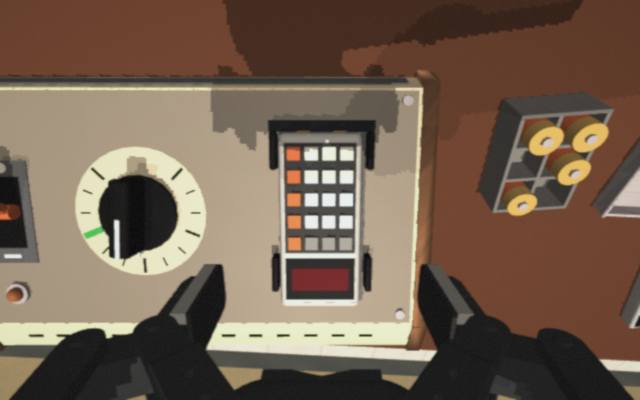

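The wrist view shows the calculator between all four cheeks, face up, display at (320,280) at the upslope end, bottom edge near row 135 beside the ledge (rows 122–132). Checking flatness and the gap numerically.

```bash
cat > seat.py <<'E'
from h import *
import pickle,sys
d=pickle.load(open(sys.argv[1],"rb"));V=d["image"].max(2)
v,u=np.mgrid[0:400,0:640];P=pts(d,np.c_[u.ravel(),v.ravel()]).reshape(400,640,3)-SEAT
q=np.stack([P@X,P@Y,P@N],-1)
for v in range(118,150,2): print(v,int(V[v,300:340].mean()),np.median(q[v,300:340],0).round(1).tolist(),end="; ")
print()
m=(abs(q[...,0])<60)&(abs(q[...,1]+0)<26)&(abs(q[...,2]-22)<10);a=q[m]
print("face fit",np.linalg.lstsq(np.c_[a[:,:2],np.ones(len(a))],a[:,2],rcond=None)[0])
m=(abs(q[...,0])<85)&(q[...,1]<-60)&(q[...,1]>-85)&(abs(q[...,2])<12);a=q[m];print("panel fit",np.linalg.lstsq(np.c_[a[:,:2],np.ones(len(a))],a[:,2],rcond=None)[0])
m=(abs(q[...,2]-23)<5)&(abs(q[...,0])<90)&(abs(q[...,1])<50);vv,uu=np.nonzero(m);m2=cv2.morphologyEx(m.astype(np.uint8),cv2.MORPH_OPEN,np.ones((5,5)));vv,uu=np.nonzero(m2)
Q=plane(d,np.c_[uu,vv],SEAT+N*22,N)-SEAT;print("calc rect",cv2.minAreaRect(np.c_[Q@X,Q@Y].astype(np.float32)))
b=(V<45)&(q[...,2]>6)&(q[...,2]<18)&(abs(q[...,1])<50)&(abs(q[...,0])<85);n,l,st,c=cv2.connectedComponentsWithStats(b.astype(np.uint8))
for k in range(1,n):
    if st[k,4]>60:
        vv,uu=np.nonzero(l==k);Q=plane(d,np.c_[uu,vv],SEAT+N*12,N)-SEAT;a=np.c_[Q@X,Q@Y];print("black",st[k].tolist(),a.min(0).round(1),a.max(0).round(1))
E
python3 seat.py w5.pkl
```

```text
118 98 [-77.5, -2.9, -4.5]; 120 54 [-74.8, -2.8, 8.4]; 122 30 [-73.3, -2.8, 8.5]; 124 29 [-71.8, -2.8, 8.7]; 126 29 [-70.3, -2.2, 8.6]; 128 29 [-68.8, -2.9, 8.4]; 130 42 [-67.3, -2.9, 8.6]; 132 81 [-66.5, -2.9, -2.6]; 134 118 [-63.9, -2.8, 17.7]; 136 133 [-62.4, -2.8, 18.9]; 138 141 [-61.0, -2.8, 19.3]; 140 148 [-59.5, -2.2, 19.4]; 142 118 [-58.0, -2.9, 19.4]; 144 51 [-56.6, -2.9, 20.1]; 146 88 [-55.2, -2.9, 19.7]; 148 159 [-53.7, -2.9, 21.5]; 
face fit [-4.86602558e-03 -1.06902343e-02  2.05412181e+01]
panel fit [-7.24419299e-04 -1.11860776e-03 -4.68763527e+00]
calc rect ((2.3994178771972656, -2.5677242279052734), (130.83724975585938, 58.07688903808594), 0.030346807092428207)
black [269, 121, 106, 48, 1514] [-73.8 -40.8] [-38.6  38.3]
black [273, 256, 7, 34, 200] [ 31.1 -40.9] [ 58.8 -35.7]
black [364, 256, 7, 34, 172] [31.3 32.6] [59.  37.2]
```

Seated flat: face 22 mm above the pad, about 1.3 mm off the middle sideways, roughly 2 mm from the ledge. Next, the knob from the same picture.

```bash
cat > knob.py <<'E'
from h import *
import pickle,sys
def knob(d,box,verbose=1):
    v,u=np.mgrid[0:400,0:640];hsv=cv2.cvtColor(d["image"],cv2.COLOR_RGB2HSV).astype(int);H,S,V=hsv[...,0],hsv[...,1],hsv[...,2]
    P=pts(d,np.c_[u.ravel(),v.ravel()]).reshape(400,640,3)-O;h=P@N
    Q=(plane(d,np.c_[u.ravel(),v.ravel()],O+N*PH,N)-O).reshape(400,640,3);q=np.stack([Q@X,Q@Y],-1);r=np.hypot(q[...,0],q[...,1])
    m=(r<62)&(V>150)&(S<90)&(S>20)&(abs(h-PH)<6);n,l,st,_=cv2.connectedComponentsWithStats(m.astype(np.uint8));k=1+np.argmax(st[1:,4])
    a=q[l==k].astype(np.float32);e=cv2.fitEllipse(cv2.convexHull(a));c,rr=cv2.minEnclosingCircle(a);g=(r<62)&(H>45)&(H<85)&(S>100)&(V>80)
    gc=q[g].mean(0);print("dial",e,c,rr,"green",g.sum(),gc-np.array(e[0]),"ang",np.degrees(np.arctan2(*(gc-np.array(e[0]))[::-1])))
    Qt=(plane(d,np.c_[u.ravel(),v.ravel()],O+N*(PH+34),N)-O).reshape(400,640,3);t=np.stack([Qt@X,Qt@Y],-1)-np.array(e[0])
    w=(np.hypot(t[...,0],t[...,1])<34)&(V>130)&(S<40)&(h>PH+22);n,l,st,_=cv2.connectedComponentsWithStats(w.astype(np.uint8))
    for k in range(1,n):
        if st[k,4]>15:
            b=t[l==k];dd=cv2.fitLine(b.astype(np.float32),cv2.DIST_L2,0,.01,.01).ravel();s=(b-dd[2:])@dd[:2];print("white",st[k].tolist(),"ends",(dd[2:]+dd[:2]*s.min()).round(1),(dd[2:]+dd[:2]*s.max()).round(1),"dir deg",np.degrees(np.arctan2(dd[1],dd[0])))
PH=-3.0
if __name__=="__main__": knob(pickle.load(open(sys.argv[1],"rb")),None)
E
python3 knob.py w5.pkl; sed 's/PH=-3.0/PH=0/' knob.py > k0.py; python3 k0.py top0.pkl
```

```text
dial ((-0.0005723088979721069, 0.013115167617797852), (123.72454833984375, 123.82286834716797), 70.76756286621094) (-0.0037556886672973633, -0.006803321652114391) 61.99348449707031 green 114 [ 18.43629048 -42.59233531] ang -66.59440175607234
white [114, 220, 8, 40, 226] ends [ 1.1 -1.4] [31.  -3.5] dir deg -4.1084285
dial ((-0.011028289794921875, 0.14929521083831787), (122.7662124633789, 123.15139770507812), 78.6690673828125) (-0.011392896063625813, 0.037562109529972076) 61.927711486816406 green 11 [ 17.1190303  -41.89541418] ang -67.77441409071886
```

The panel picture gives the pointer 4° clockwise of straight up, so the knob is at about 2.43 rad and needs 63° more clockwise. I swing the tool half round, for joint range, and over to the knob.

Request:
{"method": "servo_tool", "body": {"rotation": [[-0.0104,-0.0011,0.0272],[-0.0208,-0.0022,0.0545],[-0.0312,-0.0034,0.0817],[-0.0416,-0.0045,0.109],[-0.052,-0.0056,0.136],[-0.0625,-0.0067,0.1635],[-0.0729,-0.0079,0.191],[-0.0833,-0.009,0.218]], "slide": [[0,-0.06,0.02],[0,-0.12,0.05],[0,-0.18,0.05],[0,-0.24,0.05],[0,-0.3,0.05],[0,-0.36,0.05],[0,-0.43,0.05],[0,-0.5,0.05]], "grip": [1,1,1,1,1,1,1,1]}}

```text
clock: 14.88
position: [543.0, -165.5, 190.4]
ee_rot: [0.698, -0.693, 0.114, -0.14]
contact_force: [0.5, -0.5, -0.1]
gripper_width: 85.4
grasp_force: 0.0
```

Request:
{"method": "servo_tool", "body": {"rotation": [[-0.0104,-0.0011,0.0272],[-0.0208,-0.0022,0.0545],[-0.0312,-0.0034,0.0817],[-0.0416,-0.0045,0.109],[-0.052,-0.0056,0.136],[-0.0625,-0.0067,0.1635],[-0.0729,-0.0079,0.191],[-0.0833,-0.009,0.218]], "slide": [[0.01,-0.03,0],[0.02,-0.06,0],[0.03,-0.09,0],[0.04,-0.12,0],[0.05,-0.15,0],[0.06,-0.18,0],[0.07,-0.21,0],[0.08,-0.25,0]], "grip": [1,1,1,1,1,1,1,1]}}

```text
clock: 15.88
position: [559.0, -215.2, 190.2]
ee_rot: [0.982, -0.047, 0.179, -0.028]
contact_force: [0.6, 0.9, -0.3]
gripper_width: 85.4
grasp_force: 0.0
```

```bash
cat >> h.py <<'E'
AX=O+1*X-1.4*Y-2*N
def knobR(deg):  # tool x along pointer direction, deg ccw from X
    a=np.radians(deg);x=np.cos(a)*X+np.sin(a)*Y;z=-N;return np.c_[x,np.cross(z,x),z]
E
python3 - <<'E'
from h import *
s=read_state();print(s["clock"],s["position"],s["joints"]);print(delta(knobR(-4.1),AX+100*N,s))
E
```

```text
15.875 [ 559.02767663 -215.23052148  190.21098677] [-0.14651162  0.24082866 -0.3109939  -0.14538931 -0.67052055  1.72005045]
(array([-0.00628725, -0.02612726,  0.01895048]), array([ 0.02884837,  0.00375153, -0.13871493]))
```

Request:
{"method": "servo_tool", "body": {"rotation": [[-0.0063,-0.0261,0.019],[-0.0063,-0.0261,0.019],[-0.0063,-0.0261,0.019],[-0.0063,-0.0261,0.019],[-0.0063,-0.0261,0.019]], "slide": [[0.014,0.002,-0.06],[0.029,0.004,-0.139],[0.029,0.004,-0.139],[0.029,0.004,-0.139],[0.029,0.004,-0.139]], "grip": [1,1,1,1,1]}}

```text
clock: 16.5
position: [565.4, -214.3, 164.8]
ee_rot: [0.965, 0.015, 0.259, -0.024]
contact_force: [-0.8, 0.4, 0.1]
gripper_width: 85.3
grasp_force: 0.0
```

Run:
```python
from h import *
import pickle,knob
d=wcam();save("w6.png",d["image"]);pickle.dump(d,open("w6.pkl","wb"));s=d["s"];print(s["clock"],s["position"],s["joints"])
knob.knob(d,None)
print(delta(knobR(-4.1),AX+50*N,s));print(delta(knobR(-4.1),AX+12*N,s))
```

```text
16.5 [ 565.4491123  -214.25438341  164.78531575] [-0.1811569   0.24574764 -0.37360836 -0.32525161 -0.46371819  2.03898564]
dial ((1.9085159301757812, -0.17659902572631836), (119.10164642333984, 124.51353454589844), 173.6542205810547) (0.0029086831491440535, 0.004435078240931034) 61.99467849731445 green 135 [ 15.60544041 -41.60578426] ang -69.44000532160784
white [318, 175, 5, 47, 231] ends [-1.1 -0.4] [30.8 -3. ] dir deg -4.656174
(array([-0.00037292,  0.00050597,  0.00070807]), array([ 0.1210129 ,  0.01234461, -0.22808658]))
(array([-0.00037292,  0.00050597,  0.00070807]), array([ 0.2154594 ,  0.02258468, -0.39262658]))
```

View pics/w6.png

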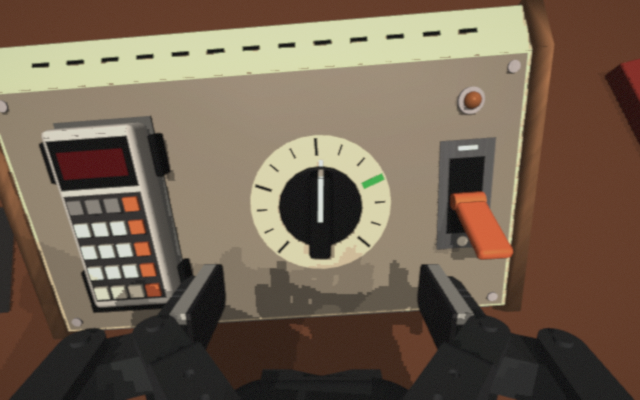

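The wrist view shows the knob bar vertical in the image at col 320 (pointer rows 175–221), in line with the tool. The green mark is at (373,181) and the lever at (483,220), still leaning down. Descending on the bar.

Request:
{"method": "servo_tool", "body": {"rotation": [[-0.0004,0.0005,0.0007],[-0.0004,0.0005,0.0007],[-0.0004,0.0005,0.0007],[-0.0004,0.0005,0.0007],[-0.0004,0.0005,0.0007],[-0.0004,0.0005,0.0007]], "slide": [[0.04,0.004,-0.08],[0.08,0.008,-0.16],[0.12,0.012,-0.228],[0.155,0.016,-0.29],[0.155,0.016,-0.29],[0.155,0.016,-0.29]], "grip": [1,1,1,1,1,1]}}

```text
clock: 17.3
position: [596.0, -211.2, 106.4]
ee_rot: [0.966, 0.017, 0.258, -0.023]
contact_force: [0.6, -0.4, -0.3]
gripper_width: 85.5
grasp_force: 0.0
```

Run:
```python
from h import *
import pickle
d=wcam();s=d["s"];print(s["clock"],s["position"],s["joints"]);V=d["image"].max(2);S=d["image"].astype(int)
print(delta(knobR(-4.5),AX+13*N,s));dp=s["position"]-AX;print(dp@X,dp@Y,dp@N)
w=(V>130)&((S.max(2)-S.min(2))<35);w[:, :290]=0;w[:,350:]=0;n,l,st,c=cv2.connectedComponentsWithStats(w.astype(np.uint8));print([(st[k].tolist(),c[k].round(1).tolist()) for k in range(1,n) if st[k,4]>30])
```

```text
17.3 [ 595.98993869 -211.15173948  106.38380882] [-0.17040072  0.36727896 -0.35231284 -0.38887975 -0.37023147  2.10642293]
(array([ 5.45734234e-04, -7.45433952e-06, -8.97645728e-04]), array([ 0.06026983,  0.00680198, -0.09628904]))
-0.8759992486754555 -0.05317144206281823 35.741877311624016
[([303, 53, 39, 12, 207], [321.6, 57.9]), ([290, 61, 23, 13, 82], [300.0, 66.4]), ([323, 84, 27, 18, 135], [337.4, 91.6]), ([314, 88, 10, 11, 37], [318.1, 92.8]), ([320, 114, 16, 7, 39], [326.4, 116.7]), ([290, 116, 38, 19, 306], [304.5, 125.9]), ([325, 122, 14, 16, 34], [331.3, 129.5]), ([317, 176, 9, 10, 66], [320.0, 181.0]), ([316, 191, 7, 75, 499], [319.1, 229.4])]
```

Request:
{"method": "servo_tool", "body": {"rotation": [[0,0,0],[0,0,0],[0,0,0],[0,0,0]], "slide": [[0.02,0.004,-0.03],[0.04,0.007,-0.064],[0.06,0.0098,-0.096],[0.06,0.0098,-0.096]], "grip": [1,1,1,1]}}

```text
clock: 17.85
position: [607.8, -209.0, 86.0]
ee_rot: [0.966, 0.017, 0.257, -0.023]
contact_force: [-0.4, -0.3, -0.5]
gripper_width: 85.6
grasp_force: 0.0
```

Request:
{"method": "servo_tool", "body": {"rotation": [[0,0,0],[0,0,0],[0,0,0],[0,0,0],[0,0,0],[0,0,0],[0,0,0]], "slide": [[0,0,0],[0,0,0],[0,0,0],[0,0,0],[0,0,0],[0,0,0],[0,0,0]], "grip": [0.4,0,-0.3,-0.7,-0.7,-0.7,-0.7]}}

```text
clock: 18.73
position: [607.7, -208.9, 87.4]
ee_rot: [0.966, 0.017, 0.257, -0.023]
contact_force: [-3.2, 2.9, 5.7]
gripper_width: 14.8
grasp_force: 59.2
```

```bash
cat > kst.py <<'E'
from h import *
s=read_state();Rm=R.from_quat(s["ee_rot"]).as_matrix();x=Rm[:,0];print("x dir deg",np.degrees(np.arctan2(x@Y,x@X)),"z err",np.degrees(np.arccos(-Rm[:,2]@N)))
dp=s["position"]-AX;print(s["clock"],"TCP-axis",dp@X,dp@Y,dp@N,s["joints"],s["gripper_width"],s["grasp_force"],s["contact_force"])
E
python3 kst.py
```

```text
x dir deg -4.1343782146796615 z err 0.3823236738127953
18.725 TCP-axis -0.09078633472105935 0.9408787777323859 13.365991142837865 [-0.16511429  0.40899485 -0.33806696 -0.41249373 -0.34386476  2.12750929] 14.776669109120853 59.2312878370285 [-3.21660517  2.94055814  5.69709733]
```

Request:
{"method": "servo_tool", "body": {"rotation": [[0.0109,0.0012,-0.019],[0.0219,0.0024,-0.0381],[0.0328,0.0036,-0.0572],[0.0437,0.0047,-0.0762],[0.0547,0.0059,-0.0953],[0.0656,0.0071,-0.1144],[0.0766,0.0083,-0.1334],[0.0875,0.0095,-0.1525]], "slide": [[0,0,0],[0,0,0],[0,0,0],[0,0,0],[0,0,0],[0,0,0],[0,0,0],[0,0,0]], "grip": [-0.7,-0.7,-0.7,-0.7,-0.7,-0.7,-0.7,-0.7]}}

```text
clock: 19.73
position: [607.6, -209.1, 87.4]
ee_rot: [0.83, -0.494, 0.206, -0.156]
contact_force: [-3.2, 2.4, 6.0]
gripper_width: 14.7
grasp_force: 59.3
```

Request:
{"method": "servo_tool", "body": {"rotation": [[0,0,0],[0,0,0]], "slide": [[0,0,0],[0,0,0]], "grip": [-0.7,-0.7]}}

```text
clock: 19.98
position: [607.6, -209.0, 87.3]
ee_rot: [0.831, -0.493, 0.207, -0.155]
contact_force: [-3.9, 2.1, 4.8]
gripper_width: 14.9
grasp_force: 59.3
```

```bash
python3 kst.py
```

```text
x dir deg -67.52097512113747 z err 0.3830659951393243
19.975 TCP-axis -0.19114332560928737 0.7977309874288636 13.348121520913443 [-0.16579871  0.40913441 -0.33758902 -0.41385156 -0.34442327  1.02303621] 14.853277882106639 59.314048290252686 [-3.8963915   2.11907945  4.83142164]
```

Request:
{"method": "servo_tool", "body": {"rotation": [[0,0,0],[0,0,0],[0,0,0],[0,0,0],[0,0,0],[0,0,0],[0,0,0],[0,0,0]], "slide": [[0,0,0],[0,0,0],[0,0,0],[0,0,0],[-0.06,-0.007,0.1],[-0.15,-0.016,0.26],[-0.2485,-0.027,0.433],[-0.2485,-0.027,0.433]], "grip": [0,0.5,0.8,0.8,0.8,0.8,0.8,0.8]}}

```text
clock: 20.98
position: [558.6, -215.1, 177.2]
ee_rot: [0.83, -0.492, 0.21, -0.156]
contact_force: [-0.2, -0.4, 0.7]
gripper_width: 76.5
grasp_force: 0.0
```

Request:
{"method": "servo_tool", "body": {"rotation": [[0,0,0],[0,0,0]], "slide": [[0,0,0],[0,0,0]], "grip": [0.8,0.8]}}

```text
clock: 21.22
position: [557.9, -214.4, 172.2]
ee_rot: [0.831, -0.493, 0.206, -0.155]
contact_force: [0.2, -0.8, -0.6]
gripper_width: 76.8
grasp_force: 0.0
```

```bash
python3 - <<'E'
from h import *
import pickle,knob
d=wcam();save("w7.png",d["image"]);pickle.dump(d,open("w7.pkl","wb"));s=d["s"];print(s["clock"],s["position"],s["joints"])
knob.knob(d,None)
t=cam("top");pickle.dump(t,open("top7.pkl","wb"))
E
sed 's/PH=-3.0/PH=0/' knob.py > k0.py; python3 k0.py top7.pkl
```

```text
21.225 [ 557.92701569 -214.35092666  172.22146643] [-0.1833936   0.22682228 -0.37812722 -0.31507196 -0.48397088  0.9272473 ]
dial ((0.26425743103027344, -0.3649158477783203), (122.66989135742188, 123.94436645507812), 119.70603942871094) (0.03079230897128582, -0.034979309886693954) 61.982261657714844 green 129 [ 17.69415747 -41.32511918] ang -66.82086552413124
white [318, 168, 5, 46, 224] ends [0.7 0.7] [ 12.9 -29.3] dir deg -67.7231
dial ((23.448768615722656, -9.205890655517578), (69.87201690673828, 112.3407211303711), 157.9447479248047) (15.472997665405273, -6.1657257080078125) 58.4902229309082 green 5 [ -4.87035822 -37.39342749] ang -97.42079309490444
white [404, 161, 11, 6, 18] ends [-34.1   6.4] [-14.4  31.1] dir deg 51.42253
```

The pointer now reads −67.7°, against −67.5° for the green mark, so it is on 9 V. Next, the lever with shut fingers.

Run:
```python
from h import *
import pickle
s=read_state();P=lambda x,y,n:O+x*X+y*Y+n*N
for n in((-62,-111,95),(-62,-111,37),(-12,-111,37)):print(P(*n).round(1),delta(knobR(-67.5),P(*n),s)[1].round(4))
d=pickle.load(open("w7.pkl","rb"));v,u=np.mgrid[0:400,0:640];hsv=cv2.cvtColor(d["image"],cv2.COLOR_RGB2HSV).astype(int)
Q=pts(d,np.c_[u.ravel(),v.ravel()])-O;q=np.c_[Q@X,Q@Y,Q@N];m=((hsv[...,0]<15)&(hsv[...,1]>190)&(hsv[...,2]>150)).ravel()&(abs(q[:,1]+110)<25)&(q[:,2]>3)&(q[:,2]<70)
a=q[m];print(m.sum(),a.min(0),a.max(0));[print(h,np.median(a[abs(a[:,2]-h)<4],0)) for h in(15,30,45,52)]
```

```text
[ 523.9 -329.2  128.4] [-0.1709 -0.5739 -0.2197]
[ 552.7 -326.    78.1] [-0.0268 -0.5583 -0.4709]
[ 595.7 -321.4  103.1] [ 0.1884 -0.5349 -0.3459]Traceback (most recent call last):
  File "<stdin>", line 7, in <module>
    return umr_minimum(a, axis, None, out, keepdims, initial, where)
ValueError: zero-size array to reduction operation minimum which has no identity
```

Request:
{"method": "servo_tool", "body": {"rotation": [[0,0,0],[0,0,0],[0,0,0],[0,0,0],[0,0,0],[0,0,0]], "slide": [[-0.05,-0.15,-0.03],[-0.1,-0.3,-0.06],[-0.15,-0.45,-0.15],[-0.171,-0.574,-0.22],[-0.171,-0.574,-0.22],[-0.171,-0.574,-0.22]], "grip": [-1,-1,-1,-1,-1,-1]}}

```text
clock: 22.08
position: [524.0, -329.0, 129.2]
ee_rot: [0.831, -0.493, 0.206, -0.155]
contact_force: [-1.0, 0.3, -1.0]
gripper_width: -0.1
grasp_force: 0.0
```

```bash
python3 kst.py
python3 - <<'E'
from h import *
import pickle
s=read_state();P=lambda x,y,n:O+x*X+y*Y+n*N
for n in((-62,-111,37),(-12,-111,37)):print(P(*n).round(1),delta(knobR(-67.5),P(*n),s)[1].round(4))
d=pickle.load(open("w6.pkl","rb"));v,u=np.mgrid[0:400,0:640];hsv=cv2.cvtColor(d["image"],cv2.COLOR_RGB2HSV).astype(int)
Q=pts(d,np.c_[u.ravel(),v.ravel()])-O;q=np.c_[Q@X,Q@Y,Q@N];m=((hsv[...,0]<15)&(hsv[...,1]>190)&(hsv[...,2]>150)).ravel()&(abs(q[:,1]+110)<30)&(q[:,2]>0)&(q[:,2]<70)
a=q[m];print(m.sum());[print(h,np.median(a[abs(a[:,2]-h)<4],0)) for h in(15,30,45,50)]
E
```

```text
x dir deg -67.5388492609376 z err 0.39114793562065264
22.075 TCP-axis -62.491605430586986 -109.44973916855005 97.6552140667403 [-0.46767278  0.34298062 -0.26229332 -0.52100997 -0.57936959  1.35224316] -0.10970321399043953 0.0 [-1.03689288  0.25361703 -1.00864993]
[ 552.7 -326.    78.1] [ 0.1437  0.0148 -0.2553]
[ 595.7 -321.4  103.1] [ 0.3589  0.0382 -0.1303]
0
15 [nan nan nan]
30 [nan nan nan]
45 [nan nan nan]
50 [nan nan nan]
  return _methods._mean(a, axis=axis, dtype=dtype,
  ret = um.true_divide(
```

Run:
```python
from h import *
import pickle
d=cam("top");pickle.dump(d,open("top8.pkl","wb"));im=d["image"];V=im.max(2)
v,u=np.mgrid[0:400,0:640];uv=np.c_[u.ravel(),v.ravel()];Pq=pts(d,uv)-SEAT;q=np.c_[Pq@X,Pq@Y,Pq@N]
m=(abs(q[:,0])<85)&(abs(q[:,1])<50)&(q[:,2]>17)&(q[:,2]<30)
Q=plane(d,uv[m],SEAT+22*N,N)-SEAT;print("calc",cv2.minAreaRect(np.c_[Q@X,Q@Y].astype(np.float32)))
# centre-line profile at y=-2..: brightness at ledge-top height
for x in np.arange(-80,-54,1.5):
    r=[]
    for y in(-15,-5,5,15):
        o=[];
        for h in(11,22):
            p=SEAT+x*X+y*Y+h*N;c,_=cv2.projectPoints(p.reshape(1,3),np.array(d["rvec"]),np.array(d["tvec"]),d["camera_matrix"],None);a=np.float32(c.ravel());o.append(int(cv2.getRectSubPix(V,(1,1),(float(a[0]),float(a[1])))[0,0]))
        r.append(o)
    print(x,r)
save("crop8.png",cv2.resize(im[95:215,310:475],(800,582),interpolation=2))
```

```text
calc ((2.4539794921875, -1.566354751586914), (61.75191116333008, 135.14427185058594), 89.6803970336914)
-80.0 [[158, 166], [161, 165], [162, 166], [147, 167]]
-78.5 [[139, 166], [135, 165], [155, 166], [124, 167]]
-77.0 [[110, 164], [106, 165], [124, 166], [95, 160]]
-75.5 [[77, 156], [65, 142], [88, 166], [68, 146]]
-74.0 [[43, 129], [33, 117], [56, 146], [43, 116]]
-72.5 [[25, 99], [25, 78], [27, 114], [29, 86]]
-71.0 [[15, 60], [28, 39], [26, 75], [22, 53]]
-69.5 [[63, 33], [59, 27], [30, 36], [69, 32]]
-68.0 [[141, 23], [107, 19], [118, 24], [141, 24]]
-66.5 [[187, 50], [174, 40], [199, 22], [186, 50]]
-65.0 [[220, 122], [205, 71], [196, 92], [219, 122]]
-63.5 [[199, 175], [190, 147], [190, 179], [203, 176]]
-62.0 [[164, 212], [167, 202], [164, 196], [174, 211]]
-60.5 [[148, 205], [135, 197], [149, 201], [190, 207]]
-59.0 [[141, 170], [122, 189], [185, 175], [216, 175]]
-57.5 [[151, 142], [126, 174], [214, 152], [230, 180]]
-56.0 [[163, 118], [128, 170], [228, 189], [242, 202]]
-54.5 [[169, 119], [137, 187], [239, 224], [241, 219]]
```

View pics/crop8.png

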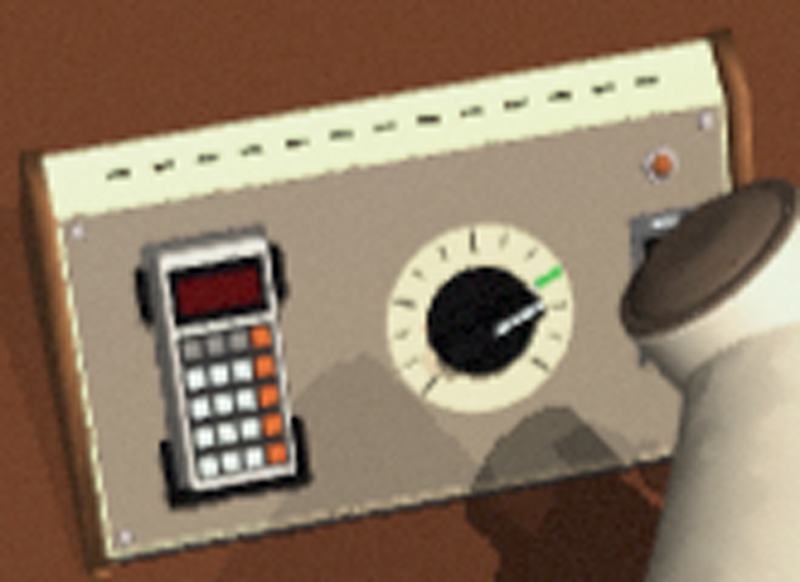

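Calculator at about (+2.4, −1.6) mm from the seat in a second view, knob on the green mark. Both are right, so now the lever.

Request:
{"method": "servo_tool", "body": {"rotation": [[0,0,0],[0,0,0],[0,0,0],[0,0,0]], "slide": [[0.05,0.005,-0.09],[0.1,0.01,-0.18],[0.144,0.015,-0.255],[0.144,0.015,-0.255]], "grip": [-1,-1,-1,-1]}}

```text
clock: 22.62
position: [552.7, -325.5, 76.1]
ee_rot: [0.831, -0.493, 0.205, -0.155]
contact_force: [0.7, 0.9, 0.5]
gripper_width: 0.1
grasp_force: 0.0
```

Request:
{"method": "servo_tool", "body": {"rotation": [[0,0,0],[0,0,0],[0,0,0],[0,0,0],[0,0,0],[0,0,0],[0,0,0],[0,0,0]], "slide": [[0.027,0.003,0.0156],[0.054,0.006,0.031],[0.081,0.009,0.047],[0.108,0.012,0.0625],[0.135,0.0146,0.078],[0.162,0.0175,0.094],[0.189,0.02,0.109],[0.215,0.023,0.125]], "grip": [-1,-1,-1,-1,-1,-1,-1,-1]}}

```text
clock: 23.62
position: [596.3, -321.7, 103.9]
ee_rot: [0.831, -0.493, 0.207, -0.155]
contact_force: [-2.6, -0.5, -0.0]
gripper_width: 0.0
grasp_force: 1.2
```

```bash
python3 kst.py
```

```text
x dir deg -67.51967014712848 z err 0.3811713731959298
23.625 TCP-axis -12.210491694937744 -109.93902990222003 39.377010710100365 [-0.39226247  0.44911212 -0.17468217 -0.49301919 -0.53215092  1.26819993] 0.010954173875700086 1.1897154478356242 [-2.59602544 -0.45651487 -0.04712721]
```

Request:
{"method": "servo_tool", "body": {"rotation": [[0,0,0],[0,0,0],[0,0,0],[0,0,0],[0,0,0]], "slide": [[0.013,0.0014,0.0075],[0.026,0.0028,0.015],[0.039,0.0042,0.0225],[0.047,0.005,0.027],[0.047,0.005,0.027]], "grip": [-1,-1,-1,-1,-1]}}

```text
clock: 24.25
position: [605.2, -320.6, 109.0]
ee_rot: [0.831, -0.493, 0.207, -0.155]
contact_force: [-1.3, 0.4, -1.9]
gripper_width: 0.2
grasp_force: 0.8
```

```bash
python3 kst.py
```

```text
x dir deg -67.52067947591688 z err 0.38273182626843394
24.25 TCP-axis -1.8232154794572892 -109.85077066565653 39.32824574572721 [-0.38208276  0.45156613 -0.15935643 -0.47644262 -0.53995938  1.24205032] 0.15534409582534908 0.8250921859871596 [-1.32770388  0.40306765 -1.85896088]
```

Request:
{"method": "servo_tool", "body": {"rotation": [[0,0,0],[0,0,0],[0,0,0],[0,0,0]], "slide": [[0.009,0.001,0.005],[0.018,0.002,0.01],[0.026,0.0028,0.015],[0.026,0.0028,0.015]], "grip": [-1,-1,-1,-1]}}

```text
clock: 24.75
position: [609.1, -320.1, 111.1]
ee_rot: [0.831, -0.493, 0.205, -0.155]
contact_force: [-4.6, -0.9, -2.1]
gripper_width: 0.1
grasp_force: 2.5
```

```bash
python3 kst.py
```

```text
x dir deg -67.55523791351881 z err 0.42836858891417534
24.75 TCP-axis 2.559697732952257 -109.80549769338002 39.21791398508166 [-0.37722738  0.45330356 -0.15192476 -0.46628623 -0.5456473   1.22720804] 0.10787726219780924 2.485070494003594 [-4.63088313 -0.89237899 -2.14968729]
```

Request:
{"method": "servo_tool", "body": {"rotation": [[0,0,0],[0,0,0],[0,0,0]], "slide": [[0.009,0.001,0.005],[0.017,0.002,0.01],[0.017,0.002,0.01]], "grip": [-1,-1,-1]}}

```text
clock: 25.12
position: [609.7, -319.8, 111.2]
ee_rot: [0.832, -0.494, 0.203, -0.154]
contact_force: [-10.1, -2.3, -3.6]
gripper_width: -0.2
grasp_force: 5.4
```

```bash
python3 kst.py
```

```text
x dir deg -67.63527262061497 z err 0.6449229177226806
25.125 TCP-axis 3.1537741681569145 -109.54294783997345 38.974709162482554 [-0.37511363  0.45466474 -0.1494005  -0.45906964 -0.55092806  1.21756185] -0.1912403871914739 5.355225532075565 [-10.06721402  -2.27404278  -3.56739379]
```

The lever is at its end stop: the force is rising and there is no travel left. Backing off and up.

Request:
{"method": "servo_tool", "body": {"rotation": [[0,0,0],[0,0,0],[0,0,0],[0,0,0],[0,0,0],[0,0,0],[0,0,0],[0,0,0]], "slide": [[-0.06,-0.006,-0.035],[-0.13,-0.014,-0.075],[-0.25,-0.03,0.12],[-0.4,-0.04,0.35],[-0.6,-0.04,0.5],[-0.8,-0.04,0.5],[-0.8,-0.04,0.5],[-0.8,-0.04,0.5]], "grip": [-1,-1,-1,-1,-1,-1,-1,-1]}}

```text
clock: 26.12
position: [454.9, -328.3, 215.3]
ee_rot: [0.831, -0.492, 0.209, -0.155]
contact_force: [0.3, 0.2, -0.7]
gripper_width: -0.2
grasp_force: 0.0
```

Run:
```python
from h import *
import pickle
d=cam("top");s=cam("scene");print(read_state()["position"],read_state()["contact_force"])
for nm,c in(("top",d),("scene",s)):
    hsv=cv2.cvtColor(c["image"],cv2.COLOR_RGB2HSV).astype(int);v,u=np.mgrid[0:400,0:640];Q=pts(c,np.c_[u.ravel(),v.ravel()])-O;q=np.c_[Q@X,Q@Y,Q@N]
    m=((hsv[...,0]<15)&(hsv[...,1]>150)&(hsv[...,2]>120)).ravel()&(abs(q[:,1]+110)<25)&(abs(q[:,0])<55)&(q[:,2]>12)&(q[:,2]<70)
    a=q[m];print(nm,m.sum(),[np.median(a[abs(a[:,2]-h)<6],0).round(1).tolist() for h in(25,45) if (abs(a[:,2]-h)<6).any()])
    m=(abs(q[:,0]-3)<85)&(abs(q[:,1]-151)<50)&(q[:,2]>20)&(q[:,2]<33);uv=np.c_[u.ravel(),v.ravel()][m];Z=plane(c,uv,SEAT+22*N,N)-SEAT;print(cv2.minAreaRect(np.c_[Z@X,Z@Y].astype(np.float32)))
```

```text
[ 454.95545695 -327.93436933  214.24526969] [-0.01830374  0.02742438 -0.22844351]
top 25 [[4.7, -98.2, 22.5], [24.4, -113.8, 50.2]]
((-1.162200927734375, -1.8768959045410156), (61.247650146484375, 141.31483459472656), 89.92678833007812)
scene 80 [[14.1, -121.1, 25.7], [24.6, -117.6, 48.5]]
((10.814369201660156, -11.57508659362793), (60.5229606628418, 134.25491333007812), 89.34503173828125)
```

The lever leans up the slope (tip at +24 mm, 49 mm high) and the calculator has not moved. Handing in.

```bash
python3 -c "
from bench import job_done
print(job_done())"
```

```text
the job is handed in; nothing more can be done
None
```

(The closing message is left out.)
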